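Lay out the stacked family lunches

TASK

The family's lunch was carried in as one stack: take it apart and lay the table with it. Put the white fruit pot in the middle of the round cork coaster, and each lunch box squarely in the middle of the tray of its own colour, lengthwise along the tray. Keep the food level all the way, set everything down gently instead of dropping it, let go of it all, and leave the green vase and the grey pill organizer where they are.

Things in the scene. Friction and masses are not known exactly. Their poses are not given: they have to be found in the camera images.
- lunch_large: navy blue slim lunch box with its lid clipped shut, one rigid piece, 64 x 190 x 48 mm (x, y, z), about 0.45 kg; bottom of the stack, standing on the table. Origin at the centre of its underside, y along its length, z up, flat top at z = 48 mm. It looks the same turned by half a turn. Gripped across its width (x) at the middle of its length it hangs level.
- lunch_medium: red slim lunch box with its lid clipped shut, one rigid piece, 58 x 150 x 46 mm (x, y, z), about 0.36 kg; it stands loose on the lid of the navy box. Origin at the centre of its underside, y along its length, z up.
- lunch_small: yellow slim lunch box with its lid clipped shut, one rigid piece, 52 x 112 x 44 mm (x, y, z), about 0.26 kg; it stands loose on the lid of the red box. Origin at the centre of its underside, y along its length, z up.
- fruit_pot: round white plastic pot with a closed lid, one rigid piece, 50 mm in diameter, 40 mm high, about 0.14 kg; it stands loose on the yellow box, on top of the stack. Origin at the centre of its underside, z up.
- tray_navy: slim navy blue lacquered tray, 124 x 236 mm outside, with a low darker lip 4 mm wide all round, lying firmly on the table. Origin at the centre of its underside, y along its length, z up; the flat floor inside is at z = 6 mm, the top of the lip at z = 11 mm.
- tray_red: slim red lacquered tray, 124 x 236 mm outside, with a low darker lip 4 mm wide all round, lying firmly on the table. Origin and axes as for the navy tray.
- tray_yellow: slim yellow lacquered tray, 124 x 236 mm outside, with a low darker lip 4 mm wide all round, lying firmly on the table. Origin and axes as for the navy tray.
- coaster: round cork coaster, 100 mm in diameter, 6 mm thick, lying firmly on the table. Origin at the centre of its underside; its upper face is at z = 6 mm.
- vase: empty green glass vase, 140 mm high, 74 mm across at its widest, standing loose on the table beside the trays. Origin at the centre of its underside. Not to be disturbed.
- pill_organizer: round grey plastic pill organizer with seven small lids, 96 mm in diameter, 25 mm high, lying loose on the table. Origin at the centre of its underside. Not to be disturbed.
Mind the look-alikes: they are no part of the job. Of the things like the lunch_medium, leave any that is pink; of the rest the larger one is meant.

How it is judged:
By the outcome, as a careful person would: the job done as asked, in the order asked, and still so for the second after the job is handed in, with the robot touching nothing.
It also fails if it takes over 115 s, if anything falls off the work surface, if the arm or the gripper's body presses on something with over 40 N, if the wrist force passes 120 N, or if a joint passes its speed limit or range.

ROBOT

A 7-joint arm with a two-finger parallel gripper is mounted at the origin on the work surface. World frame = base frame: x ahead of the robot, y to its left, z up, the work surface at z = 0. Lengths are in m, angles in rad, forces in N, time in s.
With the tool pointing down it reaches from about 0.4 to 0.85 m from the base axis. Payload 4.5 kg.
Tool frame: the origin (TCP) lies at the very end of the fingers, on their centre line; the grasp point (between the pads) lies 19 mm behind it; y points along the fingers, x is the direction in which the jaws open and shut, and the axes are right-handed (so a half turn about y gives the same grasp; the last joint's range is limited). The gripper opens to 88 mm and grips with 3 to 60 N. Pads are 18 mm wide; open, the fingers measure 123 mm over their backs; the gripper's body (75 mm by 187 mm) begins 45 mm behind the grasp point.
Start: joints at [1.192, 0.689, -0.195, 1.565, 0.157, 0.902, -0.215], TCP at [0.251, -0.573, 0.215] pointing down, gripper open.
Joint ranges: [-3.01, 3.01], [-0.46, 2.08], [-1.47, 1.51], [0.13, 2.56], [-1, 4.14], [0.04, 2.09], [-2.66, 2.66]. Speed limits (rad/s): [2.57, 2.57, 3.14, 3.14, 3.14, 3.14, 3.14].

INTERFACE

Orientations are given as a unit quaternion [x, y, z, w].
In Python, from plant import r gives the robot as it stands.
- The arm moves only by the shell command python3 -m inch 'ROWS' [OPENING] [FORCE]. ROWS is JSON, a list of rows, each a list of 6 numbers: the shift along the tool's x, y, z in mm, then the turn, a rotation vector about the tool's x, y, z in rad. In form: [[x, y, z, ax, ay, az], ...]. A call has 1 to 12 rows; each row shifts and turns the commanded pose from where the row before left it, along the tool's axes as they then stand; what a row does not reach is not made up. A row lasts 1/12 s, in which the tool goes at most 41.7 mm and 7.16 degrees, less where a joint would pass 70% of its speed; a pose out of reach is approached as far as the arm can. A call is refused whole if a number of a shift passes 41.7 or a number of a turn 0.125, either way. A call with a gripper value outside its range is refused whole. OPENING is the finger opening in mm, from 0 to 88.1, set as the call begins (- or left out, the last holds). The fingers move at their own pace and stop on an object; FORCE is the grip in N (left out, the last holds). Time passes only in rows, so rows that do not move let the fingers close. It gives the time, the measured TCP pose, the force and the opening at its end, in the units of the state.
- r.get_state(): the state, without advancing time (a new reading comes with each control period).
- r.snapshot(name): name is "side" or "top" or "wrist"; returns a dict with "img" (480x640x3 uint8, red, green, blue), "range_z" (480x640 float32, m along the optical axis (not along the pixel's ray), 0 where there is no reading), "mtx" (3x3 intrinsics, pixels), "camera_from_world" (4x4, takes a point from world to camera coordinates); the wrist camera has in their place "tool_from_camera" (4x4, takes a point from camera to tool coordinates, whose origin is the TCP and whose axes are the tool frame's). Camera axes: x right, y down, z forward; pixel columns grow to the right and rows downward; lengths in m; the calibration is good to about 2 mm. A picture is of the moment at which its call begins: read the wrist's pose just before it.
- r.finish_job(): hands the job in, once; it reports no verdict.
The state is a dict: "clock": time; "q": joint angles; "qd": joint speeds; "joint_torque": joint torques, N m; "tool_pos": TCP position; "eef_rot": TCP orientation; "contact_force": force on the tool from outside, world axes, zero at the start; "moment": the same for the moment, N m; "opening": opening from 0.0 (shut) to 1.0 (fully open).
Only numpy, scipy, OpenCV 4.12 (cv2) and the standard library are available. Lean on these libraries where they do the work, as an engineer would, in place of code of your own. Each camera call takes 0.05 s, during which the arm holds its last target.

## Working session

There is one attempt and no reset: what is moved stays moved. The work goes in short steps, Python scripts to look and compute and a shell command to move; the robot and the scene stay as the last step left them, time stands still between calls to the robot, and variables do not carry over. Pictures are saved under pics/ and viewed, and the job is handed in when it is done.

```bash
ls; mkdir -p pics
python3 - <<'E'
from plant import r
import cv2
s=r.get_state(); print(s)
for n in("side","top"):
    d=r.snapshot(n); cv2.imwrite(f"pics/{n}0.png",d["img"][:,:,::-1]); print(n,d["mtx"].round(1).tolist(),d["camera_from_world"].round(3).tolist())
    import numpy as np; np.savez(f"{n}0.npz",**d)
E
```

```text
pics
{'clock': 0.0, 'q': array([ 1.19176187,  0.68998759, -0.194514  ,  1.56634271,  0.15732797,
        0.90250583, -0.21509331]), 'qd': array([ 6.07986467e-04,  7.14334172e-05, -1.36550134e-04, -3.28028325e-04,
        1.08196668e-03, -7.25508018e-04, -1.25372466e-03]), 'joint_torque': array([ 1.14970530e-04, -5.27562439e+01, -1.26678865e+00, -1.53433585e+01,
       -5.25286503e-02,  6.42881845e-03,  1.58495814e-04]), 'tool_pos': array([ 0.25042648, -0.57189537,  0.21450819]), 'eef_rot': array([-0.5915737 ,  0.38745169, -0.38630087,  0.5921937 ]), 'contact_force': array([ 0.0016884 , -0.17566126, -0.3180614 ]), 'moment': array([0.01431206, 0.00274698, 0.02988992]), 'opening': 1.0006789239920626}
side [[603.7, 0.0, 312.5], [0.0, 603.7, 236.2], [0.0, 0.0, 1.0]] [[-0.997, -0.079, -0.016, 0.587], [-0.043, 0.694, -0.719, 0.136], [0.068, -0.716, -0.695, 1.353], [0.0, 0.0, 0.0, 1.0]]
top [[525.3, 0.0, 319.6], [0.0, 525.3, 232.5], [0.0, 0.0, 1.0]] [[0.023, -1.0, 0.003, -0.096], [-0.987, -0.023, -0.161, 0.603], [0.161, 0.001, -0.987, 1.441], [0.0, 0.0, 0.0, 1.0]]
```

View pics/side0.png

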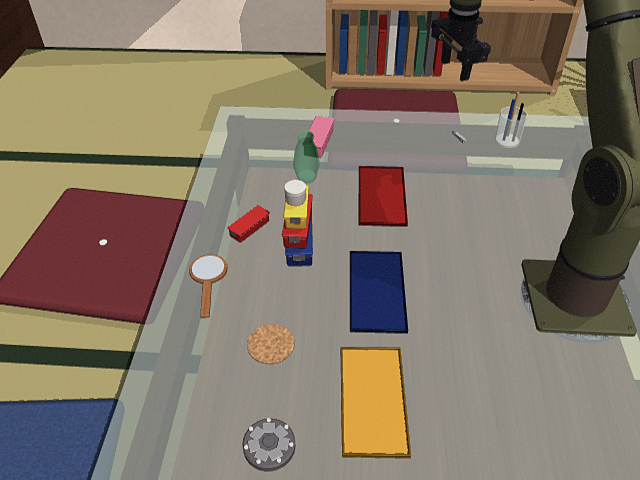

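View pics/top0.png

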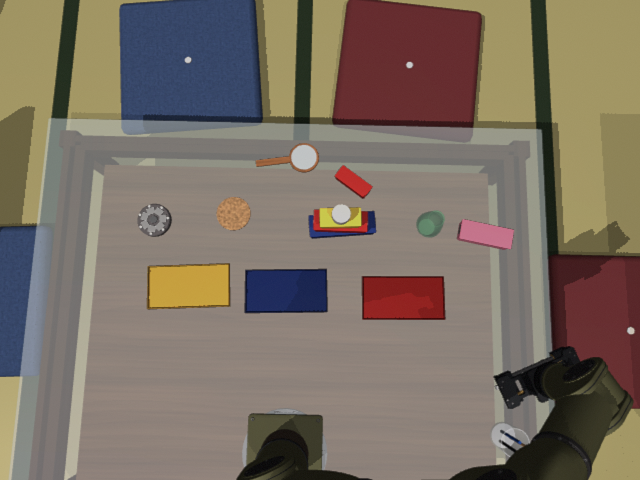

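```bash
cat > h.py <<'E'
import numpy as np, cv2
def cloud(d):
    K=d["mtx"];Z=d["range_z"].astype(float);v,u=np.mgrid[:480,:640]
    P=np.stack([(u-K[0,2])/K[0,0]*Z,(v-K[1,2])/K[1,1]*Z,Z,np.ones_like(Z)],-1)
    W=P@np.linalg.inv(d["camera_from_world"]).T
    W[Z==0]=np.nan
    return W[...,:3]
def ray(d,pix,z):
    pix=np.atleast_2d(np.array(pix,float));M=np.linalg.inv(d["camera_from_world"])
    c=M[:3,3];dr=np.c_[pix,np.ones(len(pix))]@np.linalg.inv(d["mtx"]).T@M[:3,:3].T
    return c+dr*((z-c[2])/dr[:,2])[:,None]
def ortho(d,z,x0,x1,y0,y1,s=2): # s px/mm ; image right = -y, down=-x
    wc=np.array([[x1,y1,z],[x1,y0,z],[x0,y0,z],[x0,y1,z]]);T=d["camera_from_world"]
    c=wc@T[:3,:3].T+T[:3,3];p=c@d["mtx"].T;p=(p[:,:2]/p[:,2:]).astype(np.float32)
    w=int((y1-y0)*1000*s);h=int((x1-x0)*1000*s)
    H=cv2.getPerspectiveTransform(p,np.float32([[0,0],[w,0],[w,h],[0,h]]))
    return cv2.warpPerspective(d["img"][:,:,::-1],H,(w,h),flags=cv2.INTER_CUBIC)
E
python3 - <<'E'
from h import *
d=dict(np.load("top0.npz")); W=cloud(d); hsv=cv2.cvtColor(d["img"],cv2.COLOR_RGB2HSV)
def yaw(box):
    e=[box[1]-box[0],box[2]-box[1]];e=max(e,key=np.linalg.norm);return np.degrees(np.arctan2(-e[0],e[1])) # of y-axis
for n,(u0,u1,v0,v1),z,lo,hi in [("ty",(140,240,255,315),.0085,(15,80,80),(35,255,255)),("tn",(238,335,260,320),.0085,(105,80,20),(130,255,255)),("tr",(352,455,268,328),.0085,(0,120,50),(8,255,255)),("coaster",(210,257,190,238),.006,(5,60,90),(20,255,255)),
  ("pot",(325,358,198,228),.178,(0,0,150),(180,60,255))]:
    m=np.zeros((480,640),np.uint8);m[v0:v1,u0:u1]=cv2.inRange(hsv,lo,hi)[v0:v1,u0:u1]
    m=cv2.morphologyEx(m,cv2.MORPH_CLOSE,np.ones((3,3)))
    cn=max(cv2.findContours(m,0,2)[0],key=cv2.contourArea)[:,0]
    p=ray(d,cn,z)[:,:2]*1000
    rr=cv2.minAreaRect(p.astype(np.float32));b=cv2.boxPoints(rr)
    k=np.nanmedian(W[m>0][:,2])*1000
    print(n,np.round(rr[0],1),np.round(rr[1],1),"yaw",round(yaw(b),2),"medz",round(k,1))
for (u,v) in [(341,213),(325,211),(362,218),(316,217),(370,227),(316,232),(153,219),(233,213),(430,223),(300,360),(286,290)]:print((u,v),W[v,u].round(4))
o=ortho(d,.1,.42,.58+.1,-.25,.02,3);cv2.imwrite("pics/st.png",cv2.resize(d["img"][170:260,300:400,::-1],None,fx=7,fy=6,interpolation=3))
d2=dict(np.load("side0.npz"));cv2.imwrite("pics/st2.png",cv2.resize(d2["img"][165:275,220:340,::-1],None,fx=5,fy=5,interpolation=3))
E
```

```text
ty [448.7 292.4] [124.5 235.5] yaw -176.7 medz 6.9
tn [440.5  11.6] [119.6 231. ] yaw -178.68 medz 6.3
tr [ 428.3 -324. ] [119.2 233.7] yaw -178.68 medz 6.0
coaster [663.3 173.9] [ 98.7 100.1] yaw -178.66 medz 5.9
pot [ 637.1 -136.3] [47.8 46.9] yaw -88.67 medz 178.1
(341, 213) [ 0.6365 -0.1362  0.1806]
(325, 211) [ 0.6497 -0.0949  0.1374]
(362, 218) [ 0.6414 -0.1979  0.0938]
(316, 217) [ 0.6406 -0.0708  0.0973]
(370, 227) [ 0.6242 -0.2244  0.0507]
(316, 232) [ 0.6071 -0.0714  0.0457]
(153, 219) [0.6377 0.401  0.025 ]
(233, 213) [0.6642 0.1736 0.0076]
(430, 223) [ 0.6226 -0.3754  0.1422]
(300, 360) [ 0.2481 -0.0347  0.0009]
(286, 290) [0.4433 0.011  0.004 ]
```

View pics/st.png

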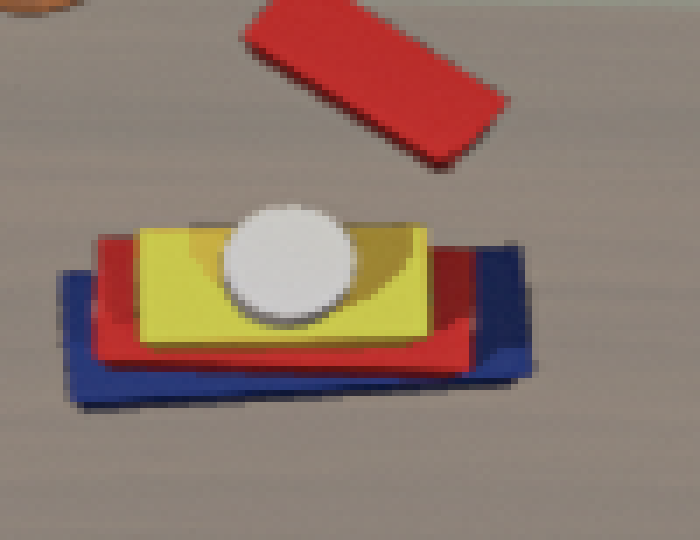

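View pics/st2.png

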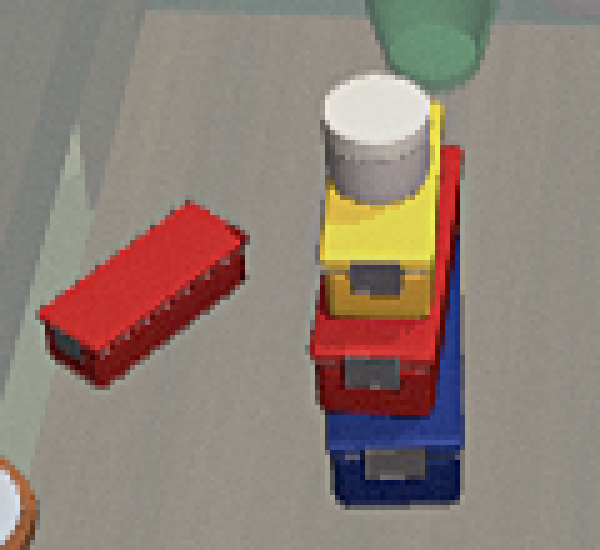

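```bash
cat >> h.py <<'E'
from scipy.optimize import least_squares
def sides(d,m,z,c,yaw,lx,ly,use="+x-x+y-y"):
    """fit known-size rectangle to contour of mask on plane z (mm)"""
    cn=np.vstack([k[:,0] for k in cv2.findContours(m,0,cv2.CHAIN_APPROX_NONE)[0]])
    return ray(d,cn,z)[:,:2]*1000
def rectlines(d,z,c,yaw,lx,ly,use,chan,win=9,frac=.8,seg=None):
    """subpixel edges: sample colour profile across each side, strongest gradient"""
    img=d["img"].astype(np.float32);T=d["camera_from_world"];c=np.array(c,float);out={}
    for it in range(3):
        R=np.array([[np.cos(yaw),-np.sin(yaw)],[np.sin(yaw),np.cos(yaw)]])
        obs=[]
        for s in use:
            ax=0 if s[1]=='x' else 1;sg=1 if s[0]=='+' else -1
            L=(ly if ax==0 else lx)*frac/2
            lo,hi=(-L,L)
            if seg and s in seg: lo,hi=seg[s]
            for t in np.linspace(lo,hi,25):
                k=np.arange(-win,win+.01,.25)
                q=np.zeros((len(k),2));q[:,ax]=sg*((lx if ax==0 else ly)/2)+sg*k;q[:,1-ax]=t
                w=np.c_[(q@R.T+c)/1000,np.full(len(k),z)];cc=w@T[:3,:3].T+T[:3,3];p=cc@d["mtx"].T;p=p[:,:2]/p[:,2:]
                pr=cv2.remap(img,p[:,:1].astype(np.float32),p[:,1:].astype(np.float32),cv2.INTER_LINEAR)[:,0]@np.array(chan,float)
                g=np.abs(np.gradient(cv2.GaussianBlur(pr[:,None],(1,9),1.5)[:,0]));i=g.argmax()
                if g[i]<2: continue
                sl=slice(max(0,i-6),i+7);e=(k[sl]*g[sl]).sum()/g[sl].sum()
                obs.append((ax,sg,t,e))
        def f(v): # dx,dy (local), dyaw, scale lx, ly
            return [ (sg*v[ax] + sg*( (-t if ax==0 else t)*v[2]) + v[3+ax] - e) for ax,sg,t,e in obs]+[v[3]*2,v[4]*2]
        s=least_squares(f,np.zeros(5),loss="soft_l1");v=s.x
        c=c+R@v[:2];yaw+=v[2]
    return c,np.degrees(yaw),v[3:],np.median(np.abs(s.fun)),len(obs)
E
cat > m1.py <<'E'
from h import *
d=dict(np.load("top0.npz"))
for n,c,ch in [("ty",(448,292),(1,1,-1)),("tn",(440,11.6),(1,.5,-.5)),("tr",(428,-324),(.3,1,1))]:
    for z in(.011,.0):print(n,z,rectlines(d,z,c,.02,124,236,["+x","-x","+y","-y"],ch))
print("ys",rectlines(d,.138,(637,-136),.02,52,112,["-x","+y","-y"],(.5,1,-.5),7))
print("rs",rectlines(d,.094,(637,-136),.02,58,150,["-x","+y","-y"],(1,.3,-1),7))
print("ns",rectlines(d,.048,(630,-136),.04,64,190,["-x","+y","-y"],(1,1,-1),7))
E
python3 m1.py
```

```text
ty 0.011 (array([449.22557198, 289.47018964]), np.float64(3.227807276012108), array([-5.03766375, -4.30238979]), np.float64(0.4808650393603493), 100)
ty 0.0 (array([449.9426882 , 292.08377548]), np.float64(3.280069746958647), array([-4.5804313 , -3.27446161]), np.float64(0.4850851655933397), 100)
tn 0.011 (array([441.94343915,  11.72703252]), np.float64(1.8563490313572202), array([ 0.15222106, -0.60731659]), np.float64(0.3737070178364327), 100)
tn 0.0 (array([442.58244303,  12.44235575]), np.float64(1.865240319374451), array([0.6072669 , 0.25128015]), np.float64(0.4289446748953087), 100)
tr 0.011 (array([ 429.65629225, -323.51189451]), np.float64(1.1956829837832512), array([0.25430155, 0.0058    ]), np.float64(0.2759569422826369), 100)
tr 0.0 (array([ 430.09208808, -325.22376649]), np.float64(1.2268838093652066), array([0.68756623, 0.89886711]), np.float64(0.24046871747038573), 100)
ys (array([ 635.80467457, -135.43022155]), np.float64(2.898857747780135), array([-7.37535944e-18, -9.31387149e-01]), np.float64(0.4075869418797272), 75)
rs (array([ 630.02105309, -137.39662901]), np.float64(-1.2457716563792607), array([-3.47798394e-16,  8.76977466e-02]), np.float64(0.6823332524340602), 75)
ns (array([ 629.15803458, -144.73796173]), np.float64(5.142376029803939), array([-8.7791791e-17, -3.3806057e-01]), np.float64(0.4935688228819027), 75)
```

```bash
cat > m2.py <<'E'
from h import *
d=dict(np.load("side0.npz"))
for n,c,ch in [("ty",(449,291),(1,1,-1)),("tn",(442,12),(1,.5,-.5)),("tr",(430,-324),(.3,1,1))]:
    for z in(.011,.0):print(n,z,rectlines(d,z,c,.035,124,236,["+x","-x","+y","-y"],ch))
print("ys",rectlines(d,.138,(636,-135),.05,52,112,["-x","+x","+y"],(.5,1,-.5),6))
E
python3 m2.py
python3 - <<'E'
from h import *
for n,z,p in (("top",.178,None),("side",.178,None),("top",.006,1),("side",.006,1)):
    d=dict(np.load(n+"0.npz"));hsv=cv2.cvtColor(d["img"],cv2.COLOR_RGB2HSV)
    if p: 
        b=(210,257,190,238) if n=="top" else (240,300,318,370);lo,hi=(5,80,90),(20,255,255)
    else:
        b=(325,358,198,228) if n=="top" else (280,310,175,206);lo,hi=(0,0,190),(180,60,255)
    m=np.zeros((480,640),np.uint8);m[b[2]:b[3],b[0]:b[1]]=cv2.inRange(hsv,lo,hi)[b[2]:b[3],b[0]:b[1]]
    m=cv2.morphologyEx(m,cv2.MORPH_CLOSE,np.ones((5,5)))
    cn=max(cv2.findContours(m,0,1)[0],key=cv2.contourArea)[:,0]
    e=cv2.fitEllipse(np.float32(ray(d,cn,z)[:,:2]*1000));print(n,p,e)
from plant import r
from scipy.spatial.transform import Rotation as R
print(R.from_quat(r.get_state()["eef_rot"]).as_matrix().round(3))
E
```

```text
ty 0.011 (array([449.13882406, 292.12076134]), np.float64(3.3614943524482332), array([-4.91733825, -6.07038271]), np.float64(0.2960058215394441), 100)
ty 0.0 (array([448.57073881, 285.40841966]), np.float64(3.368923583738219), array([-4.33663699, -4.94795643]), np.float64(0.31256406470022946), 100)
tn 0.011 (array([441.372724  ,  14.29076292]), np.float64(2.0032703860089356), array([-0.14301959,  2.95825443]), np.float64(0.3587088095101105), 100)
tn 0.0 (array([440.74460589,   4.6939963 ]), np.float64(1.898059135631353), array([0.50120433, 4.25384536]), np.float64(0.4010278102016467), 100)
tr 0.011 (array([ 429.82685101, -319.37848567]), np.float64(0.7117385602612024), array([0.13253849, 4.9871316 ]), np.float64(0.7477766212828971), 100)
tr 0.0 (array([ 429.20226132, -332.18422437]), np.float64(0.7368473622484255), array([0.8165107 , 5.77921501]), np.float64(0.6102072175145674), 100)
ys (array([ 635.92986638, -133.84545312]), np.float64(4.19296928537372), array([-1.93075425e-01, -5.01277329e-16]), np.float64(0.6539667933091423), 75)
top None ((637.079345703125, -135.5486602783203), (44.11856460571289, 45.17428207397461), 9.907480239868164)
side None ((636.7194213867188, -135.80941772460938), (45.73575210571289, 47.4840202331543), 36.637142181396484)
top 1 ((664.33349609375, 173.78060913085938), (97.00403594970703, 98.05613708496094), 5.8046064376831055)
side 1 ((663.8748168945312, 174.47885131835938), (97.316650390625, 99.94717407226562), 13.9065580368042)
[[ 0.401 -0.001  0.916]
 [-0.916  0.001  0.401]
 [-0.002 -1.    -0.   ]]
```

```bash
cat > t.py <<'E'
import sys
from plant import r
import numpy as np
from scipy.spatial.transform import Rotation as R
s=r.get_state();M=R.from_quat(s["eef_rot"]).as_matrix();p=s["tool_pos"]*1000
print("t",round(s["clock"],2),"p",p.round(1),"yaw",round(np.degrees(np.arctan2(M[1,0],M[0,0])),2),"tilt",(M[:2,1]*57.3).round(2),"op",round(s["opening"]*88.1,1),"F",s["contact_force"].round(1),"q",s["q"].round(2))
if len(sys.argv)>4:
    x,y,z,w=map(float,sys.argv[1:5]);G=R.from_euler("z",w,degrees=True).as_matrix()@np.array([[1,0,0],[0,0,1],[0,-1,0]]).astype(float)
    print("tool d",(M.T@(np.array([x,y,z])-p)).round(1),"rot",R.from_matrix(M.T@G).as_rotvec().round(3))
E
python3 -m inch '[[0,-5,0,0,-0.11,0],[0,-5,0,0,-0.118,0],[0,-5,0,0,-0.118,0],[0,-5,0,0,-0.118,0],[0,-5,0,0,-0.118,0],[0,-5,0,0,-0.118,0],[0,-5,0,0,-0.118,0],[0,-5,0,0,-0.118,0],[0,-5,0,0,-0.118,0],[0,-5,0,0,-0.11,0]]'
python3 t.py 637 -135.7 230 0
```

```text
clock: 0.93
tool_pos: [0.2504, -0.5722, 0.265]
eef_rot: [-0.707, -0.004, 0.004, 0.707]
contact_force: [-0.3, 0.5, 0.8]
opening: 1.002
t 0.93 p [ 250.4 -572.2  265. ] yaw 0.67 tilt [-0.04  0.05] op 88.3 F [-0.3  0.5  0.8] q [ 1.37  0.68 -0.54  1.49  0.37  1.08  0.77]
tool d [391.7  35.2 431.9] rot [-0.001  0.012 -0.001]
```

```bash
python3 -m inch '[[15,0,16,0,0,0],[26,0,29,0,0,0],[27,0,30,0,0,0],[27,0,30,0,0,0],[27,0,30,0,0,0],[27,0,30,0,0,0],[27,0,30,0,0,0],[27,0,30,0,0,0],[27,0,30,0,0,0],[27,0,30,0,0,0],[26,0,29,0,0,0],[15,0,16,0,0,0]]'
python3 t.py 637 -135.7 230 0
```

```text
clock: 1.93
tool_pos: [0.5496, -0.2352, 0.2653]
eef_rot: [-0.706, -0.005, 0.004, 0.708]
contact_force: [0.6, 1.6, 0.7]
opening: 1.004
t 1.93 p [ 549.6 -235.2  265.3] yaw 0.68 tilt [0.1  0.17] op 88.5 F [0.6 1.6 0.7] q [ 0.63  0.63 -0.53  1.58  0.35  1.03  0.01]
tool d [88.5 35.7 98.3] rot [-0.003  0.012  0.002]
```

```bash
python3 -m inch '[[15,0,17,0,0.012,0],[25,0,28,0,0,0],[25,0,28,0,0,0],[15,0,17,0,0,0],[8,0,8,0,0,0],[0,0,0,0,0,0],[0,0,0,0,0,0]]'
python3 t.py 637 -135.7 230 0
python3 - <<'E'
from plant import r
import cv2,numpy as np
d=r.snapshot("wrist");cv2.imwrite("pics/w1.png",d["img"][:,:,::-1]);np.savez("w1.npz",**d);print(d["mtx"],d["tool_from_camera"].round(3))
E
```

```text
clock: 2.52
tool_pos: [0.6344, -0.1443, 0.2648]
eef_rot: [0.708, -0.003, 0.002, -0.707]
contact_force: [-0.5, -0.4, -0.2]
opening: 0.998
t 2.52 p [ 634.4 -144.3  264.8] yaw -0.37 tilt [-0.09 -0.08] op 87.9 F [-0.5 -0.4 -0.2] q [ 0.41  0.71 -0.5   1.41  0.35  1.12 -0.15]
tool d [ 2.6 34.7  8.6] rot [ 0.001 -0.006 -0.002]
[[362.45826832   0.         321.82472435]
 [  0.         362.45826832 240.60690051]
 [  0.           0.           1.        ]] [[ 1.    -0.    -0.    -0.001]
 [ 0.    -0.281  0.96  -0.17 ]
 [-0.    -0.96  -0.281  0.071]
 [ 0.     0.     0.     1.   ]]
```

View pics/w1.png

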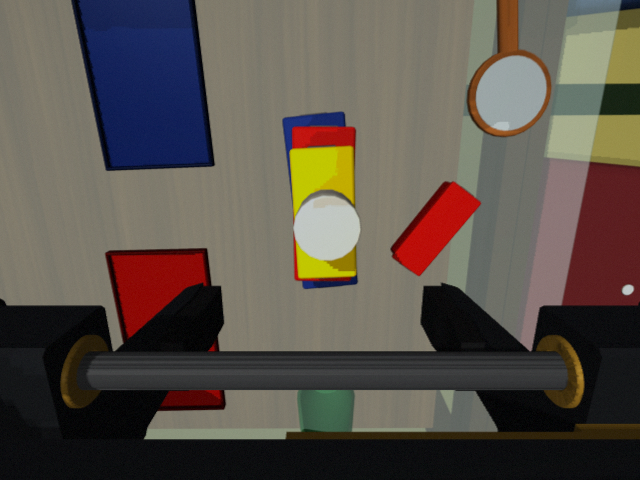

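The wrist view shows the pot at about (327,226), with the yellow box under it and the smaller loose red box to the right at (437,228).

```bash
cat >> h.py <<'E'
def wfix(d,s):
    from scipy.spatial.transform import Rotation as R
    T=np.eye(4);T[:3,:3]=R.from_quat(s["eef_rot"]).as_matrix();T[:3,3]=s["tool_pos"]
    d["camera_from_world"]=np.linalg.inv(T@d["tool_from_camera"]);return d
E
cat > wm.py <<'E'
from h import *
from plant import r
s=r.get_state();d=wfix(r.snapshot("wrist"),s)
hsv=cv2.cvtColor(d["img"],cv2.COLOR_RGB2HSV)
m=cv2.inRange(hsv,(0,0,190),(180,40,255));m[:180]=0;m[275:]=0;m[:,:280]=0;m[:,380:]=0
cn=max(cv2.findContours(m,0,1)[0],key=cv2.contourArea)[:,0]
print("pot",cv2.fitEllipse(np.float32(ray(d,cn,.178)[:,:2]*1000)))
print("ys",rectlines(d,.138,(636,-135),.05,52,112,["-x","+x","+y","-y"],(.5,1,-.5),6,seg={"-x":(20,50),"+x":(20,50)}))
print("rs",rectlines(d,.094,(632,-137),.0,58,150,["+x","+y","-y"],(1,.3,-1),6,seg={"+x":(60,72)}))
print("ns",rectlines(d,.048,(629,-144.7),.09,64,190,["-x","+y","-y"],(1,1,-1),6,seg={"-x":(20,80)}))
E
python3 wm.py; python3 t.py 637 -135.7 144 0
```

```text
pot ((636.903076171875, -139.5074005126953), (45.238834381103516, 47.12336730957031), 75.64221954345703)
ys (array([ 634.91669637, -137.46940079]), np.float64(2.1664251606804763), array([-0.78577381, -0.61700279]), np.float64(0.07017546251009055), 100)
rs (array([ 636.78820442, -138.13879719]), np.float64(2.2962758737094573), array([ 6.03028646e-17, -2.14180100e+00]), np.float64(0.486508560190717), 74)
ns (array([ 635.95139207, -146.66219769]), np.float64(5.326421848969167), array([-1.54910054e-16, -4.41685792e-01]), np.float64(0.16501555762225928), 75)
t 2.62 p [ 633.8 -146.   265. ] yaw -0.52 tilt [-0.09 -0.12] op 87.9 F [-0.1 -0.8 -0.6] q [ 0.41  0.71 -0.5   1.41  0.35  1.12 -0.15]
tool d [  3.3 121.   10.6] rot [ 0.002 -0.009 -0.002]
```

```bash
python3 -m inch '[[1,5,5,0,-0.009,0],[2,15,5,0,0,0],[0,20,0,0,0,0],[0,20,0,0,0,0],[0,20,0,0,0,0],[0,12,0,0,0,0],[0,6,0,0,0,0],[0,0,0,0,0,0],[0,0,0,0,0,0],[0,0,0,0,0,0]]' 70 12
python3 t.py 637 -136 145 0
```

```text
clock: 3.45
tool_pos: [0.639, -0.1332, 0.1686]
eef_rot: [0.707, 0.002, -0.0, -0.707]
contact_force: [0.4, 0.5, 0.4]
opening: 0.797
t 3.45 p [ 639.  -133.2  168.6] yaw 0.16 tilt [ 0.13 -0.01] op 70.2 F [0.4 0.5 0.4] q [ 0.38  0.81 -0.46  1.52  0.42  0.92 -0.22]
tool d [-2.1 23.6 -2.8] rot [0.    0.003 0.002]
```

```bash
python3 -m inch '[[-1,8,-1,0,0,0],[-1,9,-1,0,0,0],[0,5,0,0,0,0],[0,1,0,0,0,0],[0,0,0,0,0,0],[0,0,0,0,0,0]]'
python3 t.py 637 -136 145 0
```

```text
clock: 3.95
tool_pos: [0.6362, -0.135, 0.1442]
eef_rot: [-0.707, -0.001, 0.001, 0.707]
contact_force: [0.9, 0.3, -0.9]
opening: 0.799
t 3.95 p [ 636.2 -135.   144.2] yaw 0.18 tilt [0.   0.01] op 70.4 F [ 0.9  0.3 -0.9] q [ 0.37  0.83 -0.45  1.54  0.44  0.87 -0.23]
tool d [ 0.7 -0.8 -1. ] rot [-0.     0.003  0.   ]
```

```bash
python3 -m inch '[[0,0,0,0,0,0],[0,0,0,0,0,0],[0,0,0,0,0,0],[0,0,0,0,0,0],[0,0,0,0,0,0],[0,0,0,0,0,0],[0,0,0,0,0,0]]' 40 12
python3 t.py
python3 -m inch '[[0,-2,0,0,0,0],[0,-3,0,0,0,0],[0,-6,0,0,0,0],[0,-8,0,0,0,0],[0,-8,0,0,0,0],[0,-6,0,0,0,0],[0,-3,0,0,0,0],[0,0,0,0,0,0]]'
python3 t.py 664 174 180 0
python3 - <<'E'
from plant import r
import cv2,numpy as np
d=r.snapshot("side");cv2.imwrite("pics/s1.png",cv2.resize(d["img"][80:300,180:480,::-1],None,fx=2.5,fy=2.5));np.savez("s1.npz",**d)
E
```

```text
clock: 4.53
tool_pos: [0.6367, -0.135, 0.1447]
eef_rot: [0.707, 0.001, -0.001, -0.707]
contact_force: [2.3, 1.5, 2.0]
opening: 0.562
t 4.53 p [ 636.7 -135.   144.7] yaw 0.17 tilt [ 0.07 -0.  ] op 49.5 F [2.3 1.5 2. ] q [ 0.37  0.83 -0.45  1.54  0.44  0.87 -0.23]
clock: 5.2
tool_pos: [0.6368, -0.1351, 0.1816]
eef_rot: [0.707, 0.002, -0.0, -0.707]
contact_force: [-0.9, 0.5, -1.3]
opening: 0.562
t 5.2 p [ 636.8 -135.1  181.6] yaw 0.17 tilt [ 0.12 -0.02] op 49.5 F [-0.9  0.5 -1.3] q [ 0.38  0.79 -0.47  1.51  0.41  0.94 -0.21]
tool d [ 28.1   1.5 309. ] rot [0.    0.003 0.002]
```

View pics/s1.png

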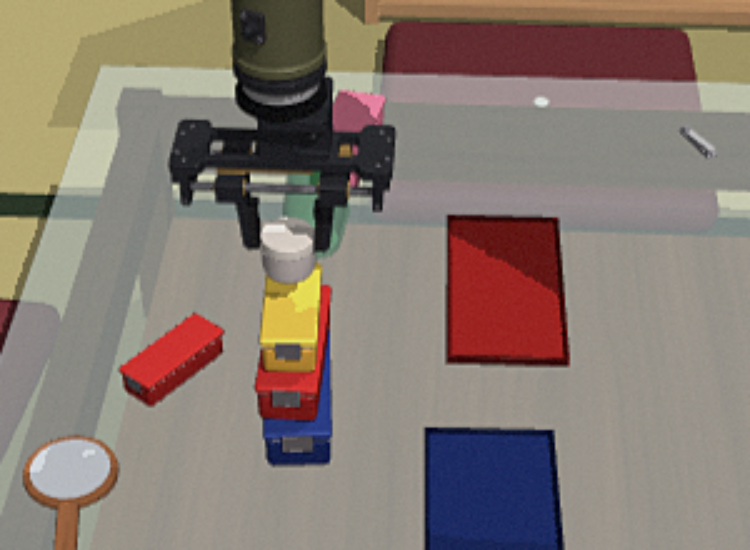

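The pot hangs level in the jaws at about (288,250), and the stack below is undisturbed. I'll carry it to the coaster now.

```bash
python3 -m inch '[[1,0,8,0,0,0],[1,0,16,0,0,0],[2,0,25,0,0,0],[3,0,32,0,0,0],[4,0,34,0,0,0],[4,0,34,0,0,0],[4,0,34,0,0,0],[4,0,34,0,0,0],[3,0,32,0,0,0],[1,0,25,0,0,0],[1,0,16,0,0,0],[0,0,8,0,0,0]]'
python3 -m inch '[[0,0,8,0,0,0],[0,8,3,0,0,0],[0,16,0,0,0,0],[0,22,0,0,0,0],[0,22,0,0,0,0],[0,22,0,0,0,0],[0,16,0,0,0,0],[0,10,0,0,0,0],[0,0,0,0,0,0]]'
python3 t.py 664 174 13 0
```

```text
clock: 6.25
tool_pos: [0.6616, 0.1698, 0.18]
eef_rot: [-0.706, -0.003, 0.004, 0.708]
contact_force: [0.7, 0.7, -2.1]
opening: 0.562
clock: 7.0
tool_pos: [0.6615, 0.1718, 0.0613]
eef_rot: [0.708, -0.001, -0.002, -0.706]
contact_force: [0.2, 0.4, -1.9]
opening: 0.56
t 7.0 p [661.5 171.8  61.3] yaw 0.1 tilt [-0.27 -0.16] op 49.4 F [ 0.2  0.4 -1.9] q [-0.13  0.98 -0.38  1.47  0.45  0.79 -0.68]
tool d [ 2.7 48.3  2.3] rot [ 0.003  0.002 -0.005]
```

```bash
python3 -m inch '[[1,5,1,0,0,0],[1,10,1,0,0,0],[1,12,1,0,0,0],[0,10,0,0,0,0],[0,5,0,0,0,0],[0,2.5,0,0,0,0],[0,0,0,0,0,0],[0,0,0,0,0,0],[0,0,0,0,0,0]]'
python3 t.py 664 175 12.5 0
```

```text
clock: 7.75
tool_pos: [0.6667, 0.1772, 0.0203]
eef_rot: [-0.707, -0.001, 0.001, 0.707]
contact_force: [0.0, 0.4, -1.1]
opening: 0.561
t 7.75 p [666.7 177.2  20.3] yaw 0.17 tilt [0.06 0.02] op 49.5 F [ 0.   0.4 -1.1] q [-0.15  1.03 -0.36  1.46  0.47  0.73 -0.7 ]
tool d [-2.7  7.8 -2.2] rot [-0.     0.003  0.001]
```

```bash
python3 -m inch '[[-1.5,2,-1,0,0,0],[-1,2,-1,0,0,0],[0,1.5,0,0,0,0],[0,1,0,0,0,0],[0,0,0,0,0,0],[0,0,0,0,0,0]]'
python3 t.py 664 175 12.5 0
python3 - <<'E'
from plant import r
import cv2,numpy as np
d=r.snapshot("top");cv2.imwrite("pics/t2.png",cv2.resize(d["img"][150:300,180:380,::-1],None,fx=4,fy=4))
E
```

```text
clock: 8.25
tool_pos: [0.6637, 0.175, 0.0132]
eef_rot: [-0.707, -0.001, 0.001, 0.707]
contact_force: [0.7, 0.4, -1.9]
opening: 0.558
t 8.25 p [663.7 175.   13.2] yaw 0.17 tilt [-0.  0.] op 49.2 F [ 0.7  0.4 -1.9] q [-0.15  1.04 -0.35  1.47  0.48  0.71 -0.7 ]
tool d [ 0.3  0.7 -0. ] rot [-0.     0.003 -0.   ]
```

View pics/t2.png

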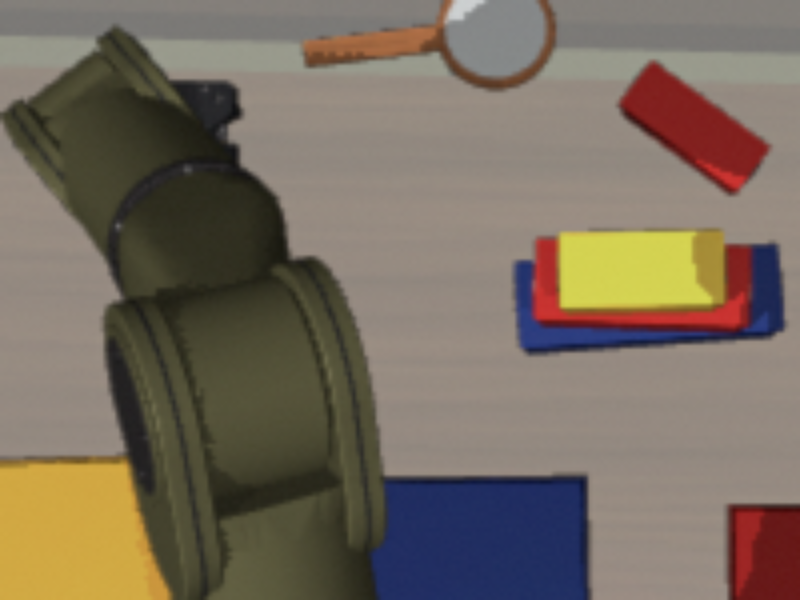

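The arm hides the coaster from the top camera, so I'll touch the pot down by force. The yellow box is in full view.

```bash
python3 -m inch '[[0,0.5,0,0,0,0],[0,0.4,0,0,0,0],[0,0,0,0,0,0],[0,0,0,0,0,0]]'; python3 t.py
```

```text
clock: 8.63
tool_pos: [0.6639, 0.1751, 0.0127]
eef_rot: [-0.707, -0.001, 0.001, 0.707]
contact_force: [-0.2, 0.1, 1.0]
opening: 0.559
t 8.63 p [663.9 175.1  12.7] yaw 0.17 tilt [0.02 0.01] op 49.3 F [-0.2  0.1  1. ] q [-0.15  1.04 -0.35  1.47  0.48  0.71 -0.7 ]
```

```bash
python3 -m inch '[[0,0.4,0,0,0,0],[0,0.4,0,0,0,0],[0,0,0,0,0,0]]'; python3 t.py
```

```text
clock: 8.88
tool_pos: [0.664, 0.1751, 0.0126]
eef_rot: [0.707, 0.001, -0.001, -0.707]
contact_force: [-1.8, -1.2, 6.6]
opening: 0.562
t 8.88 p [664.  175.1  12.6] yaw 0.17 tilt [ 0.03 -0.  ] op 49.5 F [-1.8 -1.2  6.6] q [-0.15  1.04 -0.35  1.47  0.48  0.71 -0.7 ]
```

Contact. I'll release, then rise.

```bash
python3 -m inch '[[0,0,0,0,0,0],[0,0,0,0,0,0],[0,0,0,0,0,0],[0,0,0,0,0,0],[0,-2,0,0,0,0],[0,-8,0,0,0,0],[0,-20,0,0,0,0],[0,-30,0,0,0,0],[0,-35,0,0,0,0],[0,-35,0,0,0,0],[0,-30,0,0,0,0],[0,-20,0,0,0,0]]' 64; python3 t.py 635.5 -135 215 3
```

```text
clock: 9.88
tool_pos: [0.6651, 0.1758, 0.1962]
eef_rot: [-0.706, -0.003, -0.001, 0.708]
contact_force: [1.0, -1.1, -1.4]
opening: 0.726
t 9.88 p [665.1 175.8 196.2] yaw 0.17 tilt [0.28 0.12] op 63.9 F [ 1.  -1.1 -1.4] q [-0.11  0.82 -0.44  1.37  0.37  1.03 -0.62]
tool d [ -30.4  -19.6 -310.6] rot [-0.002 -0.049  0.005]
```

```bash
python3 -m inch '[[-1,-5,-15,0,-0.049,0],[-2,-7,-30,0,0,0],[-3,-7,-36,0,0,0],[-4,0,-39,0,0,0],[-4,0,-38,0,0,0],[-4,0,-38,0,0,0],[-3,0,-36,0,0,0],[-2,0,-25,0,0,0],[-1,0,-12,0,0,0],[0,0,0,0,0,0],[0,0,0,0,0,0],[0,0,0,0,0,0]]' 80; python3 t.py 635.5 -135 215 3
cat > look.py <<'E'
from h import *
from plant import r
import sys
d=r.snapshot("top");np.savez("lt.npz",**d)
hsv=cv2.cvtColor(d["img"],cv2.COLOR_RGB2HSV)
m=cv2.inRange(hsv,(0,0,170),(180,50,255));m[:180]=0;m[250:]=0;m[:,:205]=0;m[:,265:]=0
if m.sum():
    cn=max(cv2.findContours(m,0,1)[0],key=cv2.contourArea)[:,0]
    if len(cn)>6:print("pot",cv2.fitEllipse(np.float32(ray(d,cn,.046)[:,:2]*1000)))
u0,u1,v0,v1,f=map(int,sys.argv[2:7]);cv2.imwrite(f"pics/{sys.argv[1]}.png",cv2.resize(d["img"][v0:v1,u0:u1,::-1],None,fx=f,fy=f,interpolation=3))
E
python3 look.py t3 180 380 160 300 4
cat > ys.py <<'E'
from h import *
d=dict(np.load("lt.npz"))
print("ys",rectlines(d,.138,(636,-135),.05,52,112,["-x","+x","+y","-y"],(.5,1,-.5),6))
print("rs",rectlines(d,.094,(634,-137),.03,58,150,["+y","-y"],(1,.3,-1),6))
E
python3 ys.py
```

```text
clock: 10.88
tool_pos: [0.6533, -0.0912, 0.211]
eef_rot: [-0.706, -0.02, 0.02, 0.708]
contact_force: [0.1, 1.0, -0.5]
opening: 0.912
t 10.88 p [653.3 -91.2 211. ] yaw 3.2 tilt [0.04 0.15] op 80.4 F [ 0.1  1.  -0.5] q [ 0.32  0.77 -0.49  1.45  0.39  1.02 -0.2 ]
tool d [-20.2  -4.1 -42.8] rot [-0.003  0.004  0.001]
pot ((662.5086059570312, 174.13922119140625), (45.01078414916992, 46.90116882324219), 98.66522216796875)
ys (array([ 636.63044875, -145.92310839]), np.float64(10.255519172451907), array([4.73138831e-09, 1.67393135e-16]), np.float64(0.3599593671821766), 13)
rs (array([ 633.93230128, -135.16502862]), np.float64(2.495854738673185), array([3.95906632e-16, 4.20346319e+00]), np.float64(0.16344058635500236), 33)
```

View pics/t3.png

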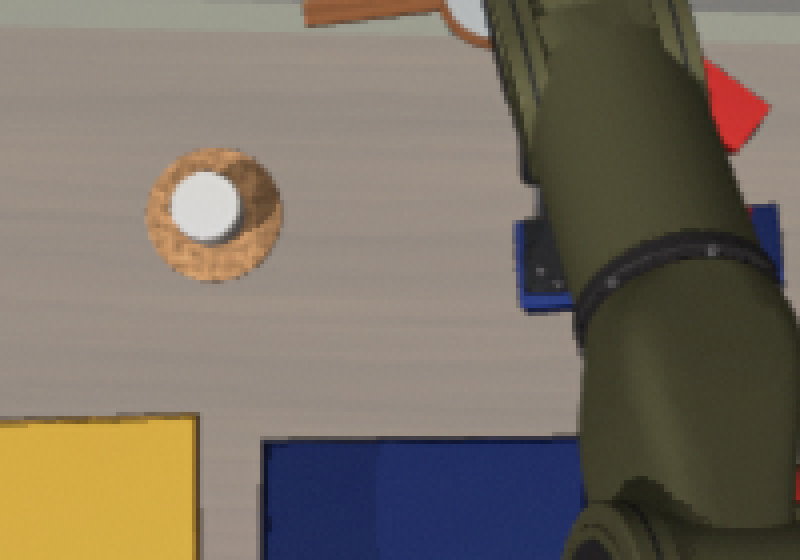

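The pot stands near the middle of the coaster, at (205,205) in the crop with the coaster centre near (215,215). The offset is parallax from the lid height: projected at that height it comes out 1–2 mm off centre. Yellow is next.

```bash
python3 -m inch '[[-4,0,-8,0,0,0],[-6,0,-12,0,0,0],[-6,0,-12,0,0,0],[-3,0,-7,0,0,0],[-1,0,-3,0,0,0],[0,0,0,0,0,0],[0,0,0,0,0,0],[0,0,0,0,0,0]]' 80
cat > wy.py <<'E'
from h import *
from plant import r
import sys
s=r.get_state();d=wfix(r.snapshot("wrist"),s);np.savez("lw.npz",**d)
cv2.imwrite(f"pics/{sys.argv[1]}.png",d["img"][:,:,::-1])
E
python3 wy.py w3
python3 - <<'E'
from h import *
d=dict(np.load("lw.npz"))
print("ys",rectlines(d,.138,(636,-136),.05,52,112,["-x","+x","+y","-y"],(.5,1,-.5),6))
print("rs",rectlines(d,.094,(635,-137),.04,58,150,["+x","+y","-y"],(1,.3,-1),6))
E
python3 t.py 635.5 -135.5 107 2.8
```

```text
clock: 11.6
tool_pos: [0.6355, -0.137, 0.2107]
eef_rot: [-0.707, -0.019, 0.019, 0.707]
contact_force: [-0.1, -0.2, 0.3]
opening: 0.907
ys (array([ 635.00692193, -137.06457966]), np.float64(2.326766850212629), array([-0.84990181, -0.60270209]), np.float64(0.05917347004223544), 100)
rs (array([ 636.62622036, -140.22654893]), np.float64(2.1326301436145525), array([8.53587822e-17, 2.29798579e-01]), np.float64(0.12557219410314785), 75)
t 11.65 p [ 635.5 -136.9  210.7] yaw 3.04 tilt [0.02 0.04] op 80.5 F [ 0.1  0.7 -0.3] q [ 0.4   0.76 -0.49  1.48  0.4   1.   -0.14]
tool d [  0.  103.7   1.3] rot [-0.001  0.004  0.   ]
```

View pics/w3.png

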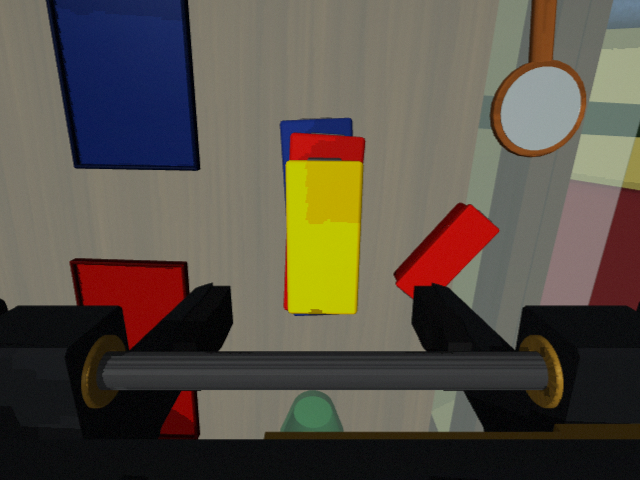

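The yellow box shows at about (324,237) between the open jaws, with the smaller red box well clear to the right. Descending.

```bash
python3 -m inch '[[0,6,0.5,0,0.01,0],[0,14,0,0,0,0],[0,20,0,0,0,0],[0,22,0,0,0,0],[0,18,0,0,0,0],[0,12,0,0,0,0],[0,7,0,0,0,0],[0,4,0,0,0,0],[0,0,0,0,0,0],[0,0,0,0,0,0],[0,0,0,0,0,0]]' 80; 
python3 t.py 635.3 -136 107 2.4
```

```text
clock: 12.57
tool_pos: [0.6361, -0.1373, 0.1087]
eef_rot: [0.707, 0.016, -0.014, -0.707]
contact_force: [0.2, -0.1, 0.0]
opening: 0.906
t 12.57 p [ 636.1 -137.3  108.7] yaw 2.4 tilt [ 0.12 -0.01] op 79.8 F [ 0.2 -0.1  0. ] q [ 0.37  0.88 -0.44  1.57  0.47  0.8  -0.22]
tool d [-0.7  1.7  1.4] rot [ 0.    -0.     0.002]
```

```bash
python3 -m inch '[[-0.5,1,1,0,0,0],[0,0,0,0,0,0],[0,0,0,0,0,0],[0,0,0,0,0,0],[0,0,0,0,0,0],[0,0,0,0,0,0],[0,0,0,0,0,0],[0,0,0,0,0,0]]' 44 20; python3 t.py
python3 -m inch '[[0,-1,0,0,0,0],[0,-2,0,0,0,0],[0,-4,0,0,0,0],[0,-8,0,0,0,0],[0,-12,0,0,0,0],[0,-12,0,0,0,0],[0,-8,0,0,0,0],[0,-4,0,0,0,0],[0,0,0,0,0,0],[0,0,0,0,0,0]]' ; python3 wy.py w4; python3 t.py 449.3 291.5 160 3.3
```

```text
clock: 13.23
tool_pos: [0.6355, -0.1363, 0.107]
eef_rot: [0.707, 0.015, -0.014, -0.707]
contact_force: [2.3, -0.5, 1.4]
opening: 0.582
t 13.23 p [ 635.5 -136.3  107. ] yaw 2.4 tilt [ 0.1 -0. ] op 51.3 F [ 2.3 -0.5  1.4] q [ 0.37  0.88 -0.43  1.57  0.47  0.8  -0.22]
clock: 14.07
tool_pos: [0.6346, -0.1365, 0.1579]
eef_rot: [0.707, 0.015, -0.015, -0.707]
contact_force: [-0.3, 0.1, -3.1]
opening: 0.591
t 14.12 p [ 634.3 -136.5  157.4] yaw 2.41 tilt [-0.04 -0.01] op 51.8 F [ 0.3  0.4 -2.2] q [ 0.38  0.82 -0.46  1.53  0.43  0.89 -0.19]
tool d [-166.9   -2.6  435.4] rot [ 0.    -0.016 -0.001]
```

View pics/w4.png

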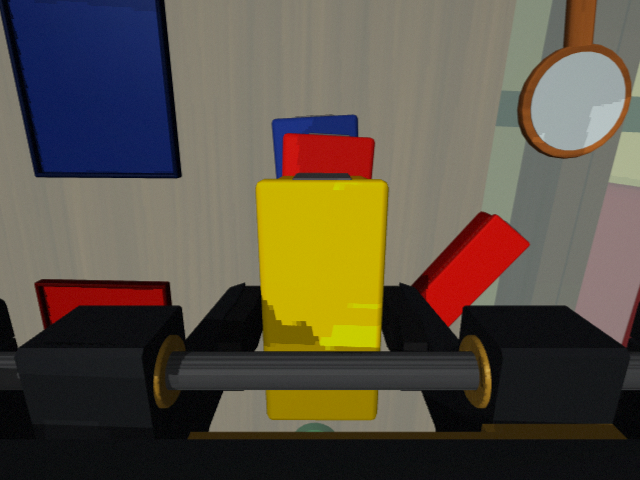

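The yellow box hangs level in the jaws, and red and navy stayed put. Carrying it to the yellow tray.

```bash
python3 - <<'E'
from h import *
d=dict(np.load("lw.npz"))
print("ys",rectlines(d,.1884,(634.5,-136.5),.042,52,112,["-x","+x","+y","-y"],(.5,1,-.5),8,seg={"-x":(10,50),"+x":(10,50)}))
E
python3 -m inch '[[-3,0,8,0,0,0],[-6,0,16,0,0,0],[-9,0,24,0,0,0],[-12,0,32,0,0,0],[-13,0,35,0,0,0],[-14,0,36,0,0,0],[-14,0,36,0,0,0],[-14,0,36,0,0,0],[-14,0,36,0,0,0],[-14,0,36,0,0,0],[-13,0,34,0,0,0],[-11,0,30,0,0,0]]'
python3 -m inch '[[-9,0,24,0,-0.01,0],[-6,0,16,0,-0.006,0],[-3,0,8,0,0,0],[0,0,0,0,0,0],[0,0,0,0,0,0],[0,0,0,0,0,0]]'
python3 t.py 449.3 291.5 40 3.3
```

```text
ys (array([ 633.45182358, -140.14399657]), np.float64(2.279879774598322), array([-0.91677499,  2.60194493]), np.float64(0.11981731316260208), 100)
clock: 15.12
tool_pos: [0.4803, 0.2195, 0.1574]
eef_rot: [-0.707, -0.015, 0.016, 0.707]
contact_force: [-0.1, 0.3, -2.4]
opening: 0.585
clock: 15.62
tool_pos: [0.4631, 0.2615, 0.1573]
eef_rot: [0.708, 0.02, -0.02, -0.706]
contact_force: [0.4, -0.3, -2.2]
opening: 0.587
t 15.62 p [463.1 261.5 157.3] yaw 3.18 tilt [-0.01 -0.11] op 51.7 F [ 0.4 -0.3 -2.2] q [-0.37  0.67 -0.39  1.9   0.4   0.65 -0.95]
tool d [-12.  117.2  30.9] rot [ 0.002 -0.002 -0.   ]
```

```bash
python3 -m inch '[[-3,4,8,0,0,0],[-4,12,9,0,0,0],[-3,20,8,0,0,0],[-2,22,5,0,0,0],[0,22,1,0,0,0],[0,18,0,0,0,0],[0,11,0,0,0,0],[0,5,0,0,0,0],[0,0,0,0,0,0],[0,0,0,0,0,0]]'
python3 t.py 449.3 292 20 3.3;python3 - <<'E'
from plant import r
import cv2,numpy as np
d=r.snapshot("side");cv2.imwrite("pics/s5.png",cv2.resize(d["img"][280:480,240:480,::-1],None,fx=3,fy=3))
E
```

```text
clock: 16.45
tool_pos: [0.4491, 0.2939, 0.044]
eef_rot: [-0.707, -0.02, 0.02, 0.707]
contact_force: [-0.5, 0.8, -1.8]
opening: 0.587
t 16.45 p [449.1 293.9  44. ] yaw 3.28 tilt [0.04 0.02] op 51.8 F [-0.5  0.8 -1.8] q [-0.52  0.85 -0.25  1.95  0.51  0.39 -1.1 ]
tool d [ 0.1 24.  -1.9] rot [-0.    -0.     0.001]
```

View pics/s5.png

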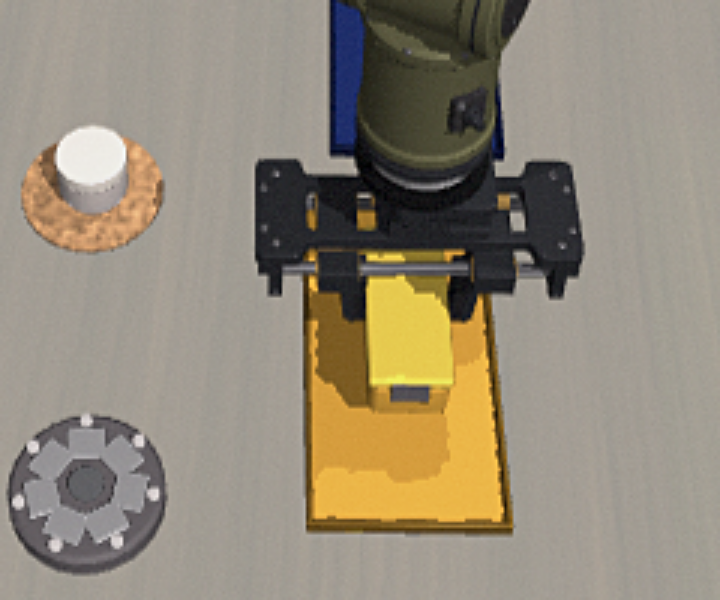

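The yellow box (410,350 in the crop) is level and over the tray. The pot sits centrally on the coaster. Lowering.

```bash
python3 -m inch '[[0,4,-1,0,0,0],[0,6,-1,0,0,0],[0,6,0,0,0,0],[0,4,0,0,0,0],[0,2,0,0,0,0],[0,1,0,0,0,0],[0,0,0,0,0,0],[0,0,0,0,0,0]]'; python3 t.py 449.3 292 19 3.3
python3 -m inch '[[0,0.6,0,0,0,0],[0,0.5,0,0,0,0],[0,0,0,0,0,0]]'; python3 t.py
```

```text
clock: 17.17
tool_pos: [0.4488, 0.292, 0.0206]
eef_rot: [-0.707, -0.021, 0.021, 0.707]
contact_force: [-0.4, 0.1, -2.2]
opening: 0.586
t 17.17 p [448.8 292.   20.6] yaw 3.33 tilt [0. 0.] op 51.7 F [-0.4  0.1 -2.2] q [-0.53  0.89 -0.22  1.96  0.53  0.34 -1.12]
tool d [ 0.5  1.6 -0.1] rot [-0.     0.001  0.   ]
clock: 17.42
tool_pos: [0.4488, 0.2919, 0.0195]
eef_rot: [-0.707, -0.021, 0.02, 0.707]
contact_force: [0.0, -1.0, -2.5]
opening: 0.584
t 17.42 p [448.8 291.9  19.5] yaw 3.32 tilt [0.01 0.  ] op 51.4 F [ 0.  -1.  -2.5] q [-0.53  0.9  -0.21  1.96  0.53  0.34 -1.12]
```

```bash
python3 -m inch '[[0,0.5,0,0,0,0],[0,0.4,0,0,0,0],[0,0,0,0,0,0]]'; python3 t.py
python3 -m inch '[[0,0.3,0,0,0,0],[0,0,0,0,0,0]]'; python3 t.py
```

```text
clock: 17.67
tool_pos: [0.4489, 0.292, 0.0189]
eef_rot: [-0.707, -0.021, 0.02, 0.707]
contact_force: [0.2, -0.5, 2.3]
opening: 0.589
t 17.67 p [448.9 292.   18.9] yaw 3.32 tilt [0.02 0.  ] op 51.9 F [ 0.2 -0.5  2.3] q [-0.54  0.9  -0.21  1.96  0.53  0.33 -1.12]
clock: 17.83
tool_pos: [0.4489, 0.2919, 0.0189]
eef_rot: [-0.707, -0.021, 0.02, 0.707]
contact_force: [-1.4, -0.8, 6.0]
opening: 0.583
t 17.83 p [448.9 291.9  18.9] yaw 3.32 tilt [0.03 0.  ] op 51.4 F [-1.4 -0.8  6. ] q [-0.54  0.9  -0.21  1.96  0.53  0.33 -1.12]
```

```bash
python3 -m inch '[[0,0,0,0,0,0],[0,0,0,0,0,0],[0,0,0,0,0,0],[0,0,0,0,0,0],[0,-2,0,0,0,0],[0,-8,0,0,0,0],[0,-20,0,0,0,0],[0,-30,0,0,0,0],[0,-30,0,0,0,0],[0,-30,0,0,0,0],[0,-20,0,0,0,0],[0,-10,0,0,0,0]]' 66; python3 t.py 635 -138 190 2.2
```

```text
clock: 18.83
tool_pos: [0.4498, 0.2928, 0.1716]
eef_rot: [-0.706, -0.022, 0.019, 0.708]
contact_force: [-1.3, 0.6, 0.0]
opening: 0.748
t 18.83 p [449.8 292.8 171.6] yaw 3.31 tilt [0.22 0.17] op 65.9 F [-1.3  0.6  0. ] q [-0.42  0.65 -0.4   1.88  0.39  0.68 -0.99]
tool d [ 160.1  -18.9 -440.7] rot [-0.003  0.019  0.004]
```

```bash
python3 -m inch '[[6,-3,-15,0,0.019,0],[11,-5,-30,0,0,0],[13,-5,-37,0,0,0],[14,-5,-38,0,0,0],[14,0,-38,0,0,0],[14,0,-38,0,0,0],[14,0,-38,0,0,0],[14,0,-38,0,0,0],[14,0,-38,0,0,0],[14,0,-38,0,0,0],[13,0,-36,0,0,0],[11,0,-30,0,0,0]]' 80
python3 -m inch '[[6,0,-18,0,0,0],[2,0,-8,0,0,0],[0,0,0,0,0,0],[0,0,0,0,0,0],[0,0,0,0,0,0],[0,0,0,0,0,0]]'; python3 t.py 635 -138 190 2.2
python3 look.py t6 140 340 180 320 4;python3 wy.py w6
python3 - <<'E'
from h import *
d=dict(np.load("lw.npz"))
print("rs",rectlines(d,.094,(635,-138),.04,58,150,["+x","-x","+y","-y"],(1,.3,-1),6))
print("ns",rectlines(d,.048,(633,-144.7),.09,64,190,["-x","+y","-y"],(1,1,-1),6,seg={"-x":(20,80)}))
d=dict(np.load("lt.npz"))
print("y",rectlines(d,.050,(449,292),.058,52,112,["+x","-x","+y","-y"],(0,1,0),6))
for c in((1,0,0),(0,1,0),(1,1,0)):print("ty",rectlines(d,.011,(449,292),.058,124,236,["+x","-x","+y","-y"],c,6),rectlines(d,.008,(449,292),.058,116,228,["+x","-x","+y","-y"],c,5))
E
```

```text
clock: 19.83
tool_pos: [0.617, -0.1197, 0.1857]
eef_rot: [0.707, 0.012, -0.013, -0.706]
contact_force: [1.6, 0.2, -0.4]
opening: 0.904
clock: 20.33
tool_pos: [0.6258, -0.1387, 0.1865]
eef_rot: [-0.707, -0.015, 0.015, 0.707]
contact_force: [0.0, 0.4, -0.1]
opening: 0.909
t 20.33 p [ 625.8 -138.7  186.5] yaw 2.44 tilt [-0.02  0.07] op 80.1 F [ 0.   0.4 -0.1] q [ 0.4   0.77 -0.47  1.53  0.41  0.93 -0.16]
tool d [ 9.3 -3.5  0.3] rot [-0.001  0.004 -0.   ]
pot ((662.5101928710938, 174.0155487060547), (45.35858917236328, 46.79377365112305), 100.99310302734375)
rs (array([ 634.01836392, -139.41508772]), np.float64(-0.631146309329311), array([-0.71861539, -0.61462032]), np.float64(0.11996045702764974), 100)
ns (array([ 638.25232954, -145.97925291]), np.float64(6.363008384454261), array([ 4.02576290e-08, -5.08837223e-01]), np.float64(0.5126901016418886), 75)
y (array([448.09258319, 292.43643092]), np.float64(3.670418036385969), array([-0.93507821, -1.38581055]), np.float64(0.3270138310611888), 100)
ty (array([449.34453026, 289.79388554]), np.float64(3.3450787893140994), array([-4.53623827, -3.95007534]), np.float64(0.2942313173295674), 100) (array([449.32716692, 290.37267209]), np.float64(3.2720490597954086), array([-1.1378194 ,  0.13396294]), np.float64(0.42458833085968106), 100)
ty (array([449.41024738, 287.93336824]), np.float64(2.8404355828073418), array([-4.44510259, -3.44547984]), np.float64(0.5749224178438417), 100) (array([449.32527962, 288.37692958]), np.float64(2.886300493539476), array([-1.15064338,  0.19227349]), np.float64(0.9141103415140043), 100)
ty (array([449.40031048, 288.13429372]), np.float64(2.8924952052557016), array([-4.52340847, -3.1643387 ]), np.float64(0.6104411784152544), 100) (array([449.28176904, 289.00065801]), np.float64(2.876015620774866), array([-1.18421871,  0.77761102]), np.float64(1.0256171693161886), 100)
```

View pics/t6.png

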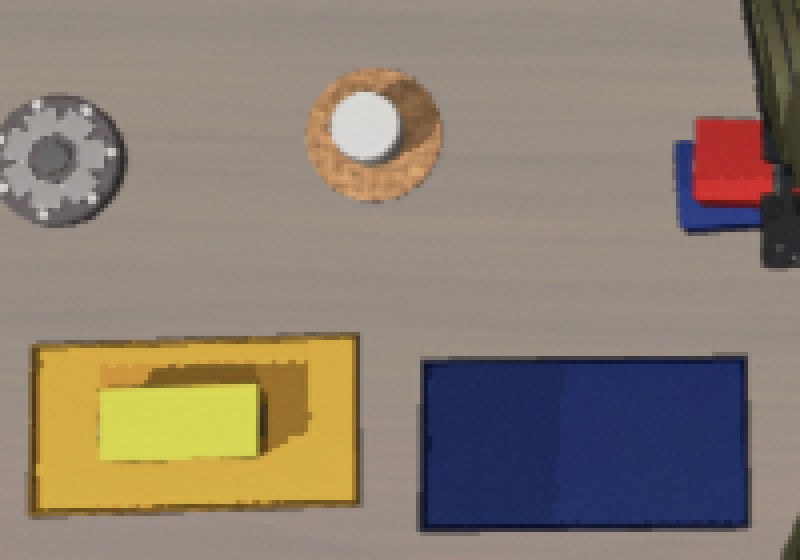

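View pics/w6.png

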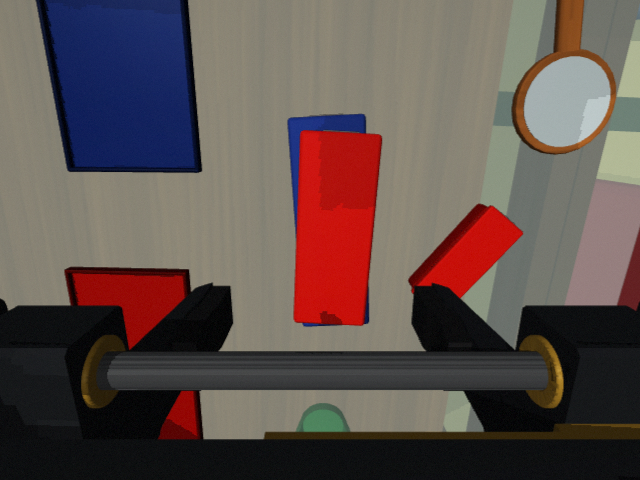

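Yellow is centred in its tray: after parallax, the box/tray mid-columns agree to under 1 mm. In the wrist view the red box of the stack is at about (337,228), longer than the loose one at (465,250). I'll aim for the stack one.

```bash
python3 -m inch '[[3,5,0,0,0.027,0],[4,14,0,0,0.027,0],[2,22,0,0,0,0],[0,24,0,0,0,0],[0,22,0,0,0,0],[0,14,0,0,0,0],[0,8,0,0,0,0],[0,4,0,0,0,0],[0,0,0,0,0,0],[0,0,0,0,0,0],[0,0,0,0,0,0]]' 80; 
python3 t.py 634 -138.2 61 -0.7
```

```text
clock: 21.35
tool_pos: [0.636, -0.1412, 0.0745]
eef_rot: [0.707, -0.005, 0.006, -0.707]
contact_force: [-0.7, 0.2, -0.6]
opening: 0.906
t 21.35 p [ 636.  -141.2   74.5] yaw -0.87 tilt [ 0.13 -0.01] op 79.8 F [-0.7  0.2 -0.6] q [ 0.36  0.92 -0.39  1.58  0.47  0.73 -0.27]
tool d [-2.1 13.5  3. ] rot [ 0.    -0.003  0.002]
```

```bash
python3 -m inch '[[-1,4,1.5,0,0,0],[-1,5,1.5,0,0,0],[0,3,0,0,0,0],[0,1.5,0,0,0,0],[0,0,0,0,0,0],[0,0,0,0,0,0],[0,0,0,0,0,0]]' 80; 
python3 t.py 634 -138.2 61 -0.7
```

```text
clock: 21.93
tool_pos: [0.6333, -0.1383, 0.0599]
eef_rot: [0.707, -0.005, 0.005, -0.707]
contact_force: [-0.7, -0.1, 0.4]
opening: 0.906
t 21.93 p [ 633.3 -138.3   59.9] yaw -0.87 tilt [ 0.02 -0.01] op 79.8 F [-0.7 -0.1  0.4] q [ 0.35  0.94 -0.38  1.6   0.49  0.7  -0.29]
tool d [ 0.7 -1.1  0.1] rot [ 0.    -0.003  0.   ]
```

```bash
python3 -m inch '[[0.5,-0.5,0,0,0,0],[0,0,0,0,0,0],[0,0,0,0,0,0],[0,0,0,0,0,0],[0,0,0,0,0,0],[0,0,0,0,0,0],[0,0,0,0,0,0]]' 50 24; python3 t.py
python3 -m inch '[[0,-1,0,0,0,0],[0,-2,0,0,0,0],[0,-4,0,0,0,0],[0,-8,0,0,0,0],[0,-12,0,0,0,0],[0,-12,0,0,0,0],[0,-12,0,0,0,0],[0,-8,0,0,0,0],[0,-4,0,0,0,0],[0,0,0,0,0,0],[0,0,0,0,0,0]]' ; python3 wy.py w7; python3 t.py 429.7 -324 130 1.2
```

```text
clock: 22.52
tool_pos: [0.6347, -0.1383, 0.0607]
eef_rot: [0.707, -0.005, 0.006, -0.707]
contact_force: [3.6, -1.5, 0.3]
opening: 0.656
t 22.52 p [ 634.7 -138.3   60.7] yaw -0.87 tilt [ 0.12 -0.01] op 57.8 F [ 3.6 -1.5  0.3] q [ 0.35  0.94 -0.38  1.59  0.48  0.71 -0.28]
clock: 23.43
tool_pos: [0.6335, -0.1384, 0.1235]
eef_rot: [0.707, -0.005, 0.005, -0.707]
contact_force: [0.3, -0.1, -3.7]
opening: 0.654
t 23.48 p [ 633.1 -138.3  123. ] yaw -0.86 tilt [-0.05 -0.01] op 57.3 F [-0.2 -0.1 -5. ] q [ 0.37  0.86 -0.42  1.56  0.44  0.82 -0.25]
tool d [-200.6   -6.8 -188.7] rot [ 0.    -0.036 -0.001]
```

View pics/w7.png

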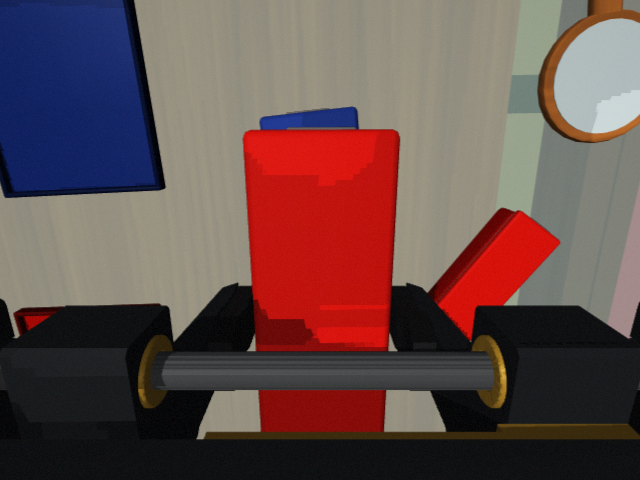

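Red is lifted level, and navy stayed behind. I'll pull it back in x first to clear the vase, then go across.

```bash
python3 -m inch '[[-6,0,0,0,0,0],[-12,0,0,0,0,0],[-18,0,0,0,0,0],[-22,0,-1,0,0,0],[-24,0,-4,0,0,0],[-24,0,-8,0,0,0],[-23,0,-13,0,0,0],[-20,0,-18,0,0,0],[-16,0,-22,0,0,0],[-12,0,-25,0,-0.012,0],[-9,0,-26,0,-0.012,0],[-6,0,-25,0,-0.012,0]]'
python3 -m inch '[[-4,3,-20,0,0,0],[-3,7,-14,0,0,0],[-1,11,-8,0,0,0],[0,13,-4,0,0,0],[0,13,0,0,0,0],[0,12,0,0,0,0],[0,9,0,0,0,0],[0,5,0,0,0,0],[0,2,0,0,0,0],[0,0,0,0,0,0],[0,0,0,0,0,0]]'
python3 t.py 429.7 -324 19 1.2;python3 - <<'E'
from plant import r
import cv2,numpy as np
d=r.snapshot("side");cv2.imwrite("pics/s8.png",cv2.resize(d["img"][80:300,180:440,::-1],None,fx=2.5,fy=2.5))
E
```

```text
clock: 24.48
tool_pos: [0.438, -0.2786, 0.123]
eef_rot: [-0.707, -0.007, 0.008, 0.707]
contact_force: [0.6, -1.0, -5.1]
opening: 0.65
clock: 25.4
tool_pos: [0.4338, -0.3235, 0.0485]
eef_rot: [0.707, 0.008, -0.007, -0.707]
contact_force: [-0.6, 0.7, -3.8]
opening: 0.655
t 25.4 p [ 433.8 -323.5   48.5] yaw 1.24 tilt [ 0.03 -0.01] op 57.7 F [-0.6  0.7 -3.8] q [ 0.76  0.86 -0.35  1.94  0.64  0.46 -0.03]
tool d [-4.2 29.5 -0.4] rot [0.    0.001 0.001]
```

View pics/s8.png

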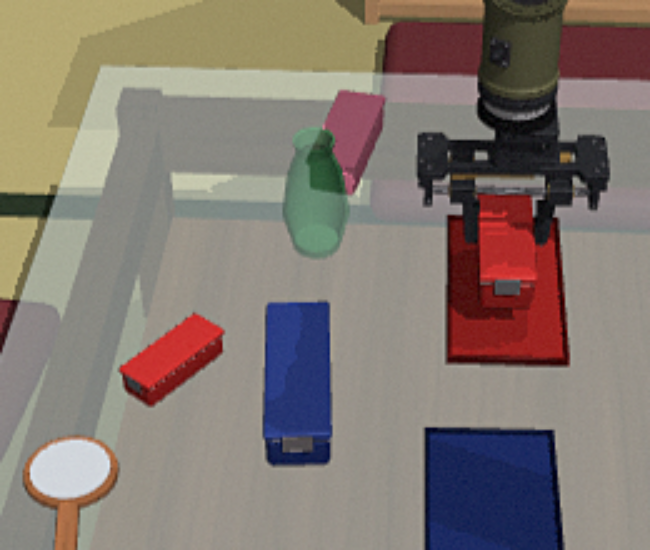

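Red (505,250 in the crop) is level over its tray. The vase and navy box are untouched. Lowering.

```bash
python3 -m inch '[[-2,5,0,0,0,0],[-2,7,0,0,0,0],[0,7,0,0,0,0],[0,5,0,0,0,0],[0,3,0,0,0,0],[0,1,0,0,0,0],[0,0,0,0,0,0],[0,0,0,0,0,0]]'; python3 t.py 429.7 -324 18.5 1.2
```

```text
clock: 26.12
tool_pos: [0.4296, -0.3238, 0.0203]
eef_rot: [0.707, 0.008, -0.007, -0.707]
contact_force: [-0.3, 0.2, -3.8]
opening: 0.655
t 26.12 p [ 429.6 -323.8   20.3] yaw 1.21 tilt [ 0.01 -0.  ] op 57.7 F [-0.3  0.2 -3.8] q [ 0.74  0.9  -0.3   1.95  0.67  0.38 -0.07]
tool d [ 0.1  1.8 -0.2] rot [0. 0. 0.]
```

```bash
python3 -m inch '[[0,0.5,0,0,0,0],[0,0.5,0,0,0,0],[0,0.3,0,0,0,0],[0,0,0,0,0,0]]'; python3 t.py;python3 -m inch '[[0,0.4,0,0,0,0],[0,0.3,0,0,0,0],[0,0,0,0,0,0]]'; python3 t.py
```

```text
clock: 26.45
tool_pos: [0.4295, -0.3239, 0.0191]
eef_rot: [0.707, 0.007, -0.007, -0.707]
contact_force: [-1.5, -0.3, -4.0]
opening: 0.656
t 26.45 p [ 429.5 -323.9   19.1] yaw 1.2 tilt [ 0.01 -0.01] op 57.8 F [-1.5 -0.3 -4. ] q [ 0.74  0.91 -0.3   1.95  0.67  0.38 -0.07]
clock: 26.7
tool_pos: [0.4295, -0.3239, 0.0186]
eef_rot: [0.707, 0.008, -0.007, -0.707]
contact_force: [-0.4, 0.8, -0.6]
opening: 0.657
t 26.7 p [ 429.5 -323.9   18.6] yaw 1.21 tilt [ 0.01 -0.02] op 57.9 F [-0.4  0.8 -0.6] q [ 0.74  0.91 -0.3   1.95  0.67  0.38 -0.07]
```

```bash
python3 -m inch '[[0,0.4,0,0,0,0],[0,0.2,0,0,0,0],[0,0,0,0,0,0]]'; python3 t.py
```

```text
clock: 26.95
tool_pos: [0.4295, -0.3239, 0.0185]
eef_rot: [0.707, 0.008, -0.007, -0.707]
contact_force: [-1.4, 0.4, 5.3]
opening: 0.657
t 26.95 p [ 429.5 -323.9   18.5] yaw 1.21 tilt [ 0.01 -0.04] op 57.9 F [-1.4  0.4  5.3] q [ 0.74  0.91 -0.3   1.95  0.68  0.38 -0.07]
```

```bash
python3 -m inch '[[0,0,0,0,0,0],[0,0,0,0,0,0],[0,0,0,0,0,0],[0,0,0,0,0,0],[0,-2,0,0,0,0],[0,-8,0,0,0,0],[0,-20,0,0,0,0],[0,-30,0,0,0,0],[0,-30,0,0,0,0],[0,-30,0,0,0,0],[0,-20,0,0,0,0],[0,-10,0,0,0,0]]' 72; python3 t.py 634 -144 160 5.2
```

```text
clock: 27.95
tool_pos: [0.4306, -0.3244, 0.1711]
eef_rot: [0.708, 0.009, -0.006, -0.706]
contact_force: [0.1, -0.7, 0.4]
opening: 0.817
t 27.95 p [ 430.6 -324.4  171.1] yaw 1.19 tilt [ 0.24 -0.14] op 71.9 F [ 0.1 -0.7  0.4] q [ 0.87  0.68 -0.52  1.87  0.49  0.72  0.1 ]
tool d [207.   11.5 176.2] rot [ 0.003 -0.07   0.004]
```

```bash
python3 -m inch '[[2,0,10,0,-0.02,0],[6,0,22,0,-0.03,0],[11,0,28,0,-0.02,0],[16,0,28,0,0,0],[20,0,24,0,0,0],[23,0,18,0,0,0],[25,0,12,0,0,0],[25,0,8,0,0,0],[24,0,4,0,0,0],[20,0,2,0,0,0],[14,0,0,0,0,0],[7,0,0,0,0,0]]' 86
python3 -m inch '[[0,0,0,0,0,0],[0,0,0,0,0,0],[0,0,0,0,0,0],[0,0,0,0,0,0]]'; python3 wy.py w9; python3 t.py 634 -144 160 5.2; python3 look.py t9 340 480 200 340 5
 python3 - <<'E'
from h import *
d=dict(np.load("lw.npz"))
print("ns",rectlines(d,.048,(634,-144.7),.09,64,190,["-x","+x","+y","-y"],(1,1,-1),6))
d=dict(np.load("lt.npz"))
print("r",rectlines(d,.052,(429.5,-324),.02,58,150,["+x","-x","+y","-y"],(1,0,0),6))
print("r",rectlines(d,.052,(429.5,-324),.02,58,150,["+x","-x","+y","-y"],(1,1,1),6))
print("tr",rectlines(d,.011,(429.5,-324),.02,124,236,["+x","-x","+y","-y"],(.3,1,1),6))
E
```

```text
clock: 28.95
tool_pos: [0.6107, -0.1492, 0.1659]
eef_rot: [-0.706, -0.033, 0.034, 0.707]
contact_force: [-0.5, -0.2, 0.7]
opening: 0.978
clock: 29.28
tool_pos: [0.6085, -0.152, 0.1675]
eef_rot: [0.707, 0.032, -0.033, -0.706]
contact_force: [0.4, 0.4, 1.3]
opening: 0.976
t 29.33 p [ 608.8 -152.   167.7] yaw 5.19 tilt [-0.05 -0.03] op 85.9 F [-0.2 -1.8  0.6] q [ 0.44  0.78 -0.5   1.59  0.46  0.88 -0.14]
tool d [25.8  7.7  5.6] rot [ 0.    -0.    -0.001]
pot ((662.5101928710938, 174.0155487060547), (45.35858917236328, 46.79377365112305), 100.99310302734375)
ns (array([ 633.17606323, -146.52058813]), np.float64(5.297893844316012), array([-0.36471949, -0.61232025]), np.float64(0.06766202881315203), 100)
r (array([ 427.50267709, -321.42859089]), np.float64(-0.1932417728543468), array([-9.10581594e-18, -1.42994312e-18]), np.float64(0.13380122137145914), 34)
r (array([ 429.83316062, -321.40888774]), np.float64(-0.10761447458367276), array([-2.17525905,  0.09403917]), np.float64(0.2837041600396366), 46)
tr (array([ 430.2430748 , -323.50560663]), np.float64(0.9397263170564414), array([ 1.44031860e-01, -5.51960316e-17]), np.float64(0.4156786792731427), 36)
```

View pics/t9.png

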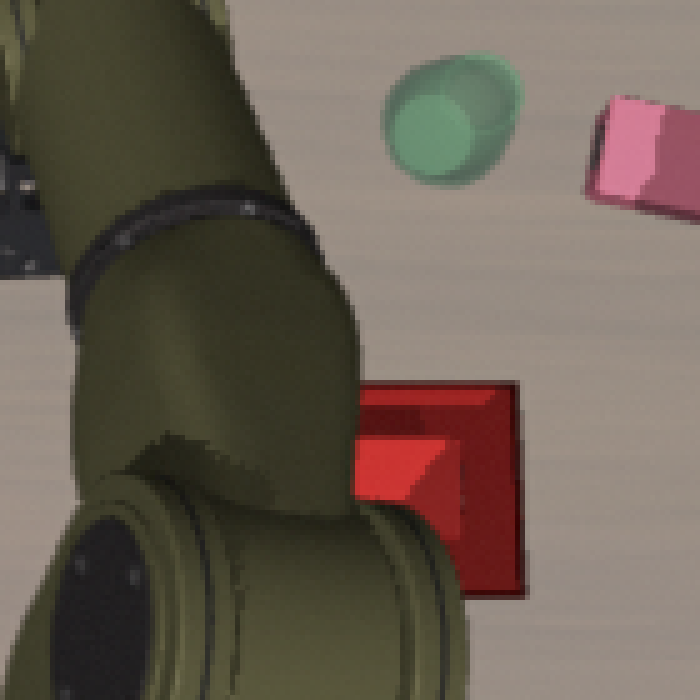

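View pics/w9.png

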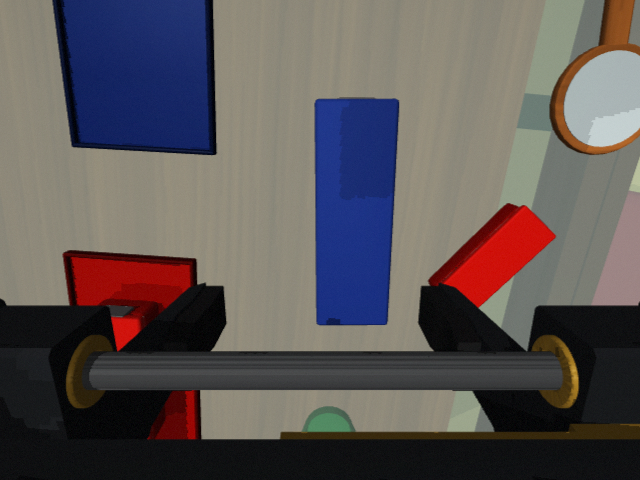

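The navy box is at about (355,210) in the wrist view. The arm partly hides the red tray, so I'll check it later.

```bash
python3 -m inch '[[4,3,1,0,0,0],[8,6,2,0,0,0],[8,12,2,0,0,0],[5,20,1,0,0,0],[0,24,0,0,0,0],[0,24,0,0,0,0],[0,20,0,0,0,0],[0,12,0,0,0,0],[0,7,0,0,0,0],[0,3,0,0,0,0],[0,0,0,0,0,0],[0,0,0,0,0,0]]' 86
python3 t.py 633.3 -145.6 14 5.2
```

```text
clock: 30.38
tool_pos: [0.6351, -0.1431, 0.0375]
eef_rot: [0.706, 0.033, -0.032, -0.706]
contact_force: [0.7, 0.0, -0.3]
opening: 0.978
t 30.38 p [ 635.1 -143.1   37.5] yaw 5.21 tilt [ 0.1 -0. ] op 86.2 F [ 0.7  0.  -0.3] q [ 0.37  0.98 -0.42  1.59  0.55  0.69 -0.23]
tool d [-2.  23.5 -2.3] rot [0.    0.    0.002]
```

```bash
python3 -m inch '[[-1,5,-1,0,0,0],[-1,8,-1.5,0,0,0],[0,6,0,0,0,0],[0,3,0,0,0,0],[0,1.5,0,0,0,0],[0,0,0,0,0,0],[0,0,0,0,0,0]]'; python3 t.py 633.3 -145.6 14 5.2
python3 -m inch '[[0,0,0,0,0,0],[0,0,0,0,0,0],[0,0,0,0,0,0],[0,0,0,0,0,0],[0,0,0,0,0,0],[0,0,0,0,0,0],[0,0,0,0,0,0]]' 56 28; python3 t.py
```

```text
clock: 30.97
tool_pos: [0.6325, -0.1457, 0.0132]
eef_rot: [-0.706, -0.032, 0.032, 0.706]
contact_force: [0.0, 0.7, 0.1]
opening: 0.976
t 30.97 p [ 632.5 -145.7   13.2] yaw 5.23 tilt [0.   0.01] op 86.0 F [0.  0.7 0.1] q [ 0.36  1.01 -0.4   1.6   0.57  0.65 -0.24]
tool d [ 0.8 -0.8 -0. ] rot [-0.  0.  0.]
clock: 31.55
tool_pos: [0.6333, -0.1458, 0.0136]
eef_rot: [0.706, 0.033, -0.032, -0.706]
contact_force: [2.2, -0.2, 0.9]
opening: 0.722
t 31.55 p [ 633.3 -145.8   13.6] yaw 5.22 tilt [0.1 0. ] op 63.6 F [ 2.2 -0.2  0.9] q [ 0.36  1.01 -0.4   1.6   0.57  0.65 -0.24]
```

```bash
python3 -m inch '[[0,-1,0,0,0,0],[0,-2,0,0,0,0],[0,-4,0,0,0,0],[0,-8,0,0,0,0],[0,-10,0,0,0,0],[0,-10,0,0,0,0],[0,-8,0,0,0,0],[0,-4,0,0,0,0],[0,-1,0,0,0,0],[0,0,0,0,0,0],[0,0,0,0,0,0]]' ; python3 wy.py w10; python3 t.py 442 12 60 1.9
```

```text
clock: 32.47
tool_pos: [0.632, -0.146, 0.061]
eef_rot: [0.706, 0.032, -0.032, -0.706]
contact_force: [0.1, -0.4, -3.3]
opening: 0.723
t 32.52 p [ 631.9 -145.9   60.8] yaw 5.22 tilt [-0.06 -0.  ] op 63.8 F [ 0.  -0.7 -3.9] q [ 0.38  0.94 -0.43  1.59  0.54  0.73 -0.21]
tool d [-174.8    1.   174.5] rot [-0.     0.058 -0.001]
```

View pics/w10.png

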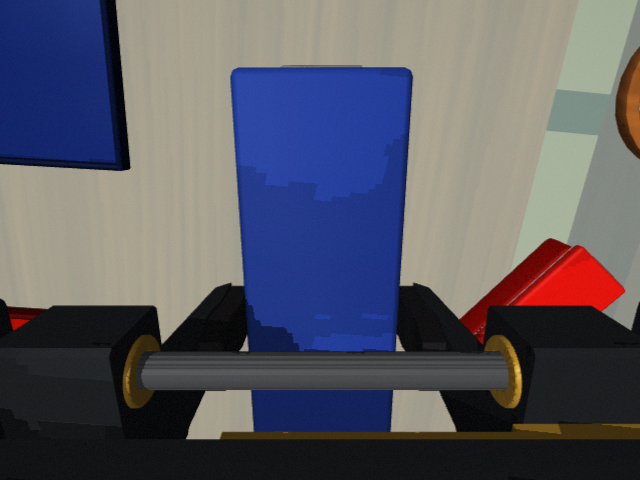

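Navy hangs level and clear of the table. Carrying it to its tray.

```bash
python3 -m inch '[[-4,0,4,0,0,0],[-9,0,9,0,0,0],[-14,0,14,0,0,0],[-18,0,18,0,0.01,0],[-20,0,20,0,0.02,0],[-20,0,20,0,0.018,0],[-20,0,20,0,0.01,0],[-20,0,20,0,0,0],[-18,0,18,0,0,0],[-14,0,14,0,0,0],[-9,0,9,0,0,0],[-4,0,4,0,0,0]]'
python3 -m inch '[[0,0,0,0,0,0],[0,0,0,0,0,0],[0,0,0,0,0,0]]'; python3 t.py 442 12 20 1.9
```

```text
clock: 33.52
tool_pos: [0.4509, 0.0161, 0.0614]
eef_rot: [-0.707, -0.012, 0.014, 0.707]
contact_force: [-0.6, 0.7, -3.3]
opening: 0.722
clock: 33.77
tool_pos: [0.454, 0.0131, 0.0612]
eef_rot: [0.707, 0.012, -0.011, -0.707]
contact_force: [-0.3, -0.2, -3.9]
opening: 0.727
t 33.77 p [454.   13.1  61.2] yaw 1.8 tilt [ 0.08 -0.02] op 64.0 F [-0.3 -0.2 -3.9] q [-0.02  0.77 -0.18  2.19  0.61  0.22 -0.71]
tool d [-12.1  41.2  -0.7] rot [ 0.    -0.002  0.001]
```

```bash
python3 -m inch '[[-3,3,0,0,0,0],[-5,5,0,0,0,0],[-3,6,-0.5,0,0,0],[-1,6,0,0,0,0],[0,4,0,0,0,0],[0,0,0,0,0,0],[0,0,0,0,0,0],[0,0,0,0,0,0]]';python3 t.py 442 12 19.6 1.9
```

```text
clock: 34.43
tool_pos: [0.4413, 0.013, 0.0372]
eef_rot: [-0.707, -0.012, 0.011, 0.707]
contact_force: [-0.1, -0.8, -3.6]
opening: 0.721
t 34.43 p [441.3  13.   37.2] yaw 1.88 tilt [0.03 0.01] op 63.5 F [-0.1 -0.8 -3.6] q [-0.08  0.82 -0.08  2.24  0.65  0.1  -0.75]
tool d [ 0.7 17.6 -1. ] rot [-0.    -0.     0.001]
```

```bash
python3 -m inch '[[0,2,-0.5,0,0,0],[0.5,2,-0.5,0,0,0],[0,2,0,0,0,0],[0,0,0,0,0,0],[0,0,0,0,0,0]]';python3 t.py 442 12 19.6 1.9; python3 -c "
from plant import r;print(r.get_state()['q'].round(4))"
```

```text
clock: 34.85
tool_pos: [0.4413, 0.012, 0.0311]
eef_rot: [0.707, 0.012, -0.012, -0.707]
contact_force: [-0.6, 0.3, -3.6]
opening: 0.718
t 34.85 p [441.3  12.   31.1] yaw 1.89 tilt [-0.01 -0.01] op 63.2 F [-0.6  0.3 -3.6] q [-0.09  0.83 -0.07  2.24  0.66  0.08 -0.76]
tool d [ 0.7 11.5  0. ] rot [ 0. -0. -0.]
[-0.0892  0.8338 -0.0688  2.2427  0.6557  0.0838 -0.7565]
```

```bash
python3 -m inch '[[0.5,2,0,0,0,0],[0.5,2,0,0,0,0],[0,2,0,0,0,0],[0,1,0,0,0,0],[0,0,0,0,0,0],[0,0,0,0,0,0]]';python3 t.py 442 12 19.6 1.9; python3 -c "
from plant import r;print(r.get_state()['q'].round(4))"
```

```text
clock: 35.35
tool_pos: [0.4423, 0.012, 0.0241]
eef_rot: [0.707, 0.012, -0.012, -0.707]
contact_force: [0.1, 0.2, -3.6]
opening: 0.723
t 35.35 p [442.3  12.   24.1] yaw 1.9 tilt [-0.01 -0.01] op 63.7 F [ 0.1  0.2 -3.6] q [-0.1   0.85 -0.05  2.24  0.67  0.06 -0.77]
tool d [-0.3  4.5  0. ] rot [ 0. -0. -0.]
[-0.0984  0.85   -0.0536  2.2417  0.6715  0.0649 -0.7712]
```

```bash
python3 -m inch '[[0,1.5,0,0,0,0],[0,1,0,0,0,0],[0,0.6,0,0,0,0],[0,0.4,0,0,0,0],[0,0,0,0,0,0]]';python3 t.py 442 12 19.6 1.9; python3 -m inch '[[0,0.5,0,0,0,0],[0,0.3,0,0,0,0],[0,0,0,0,0,0]]';python3 t.py;python3 -c "
from plant import r;print(r.get_state()['q'].round(4))"
```

```text
clock: 35.77
tool_pos: [0.4423, 0.012, 0.0206]
eef_rot: [0.707, 0.012, -0.012, -0.707]
contact_force: [-0.0, 0.7, -3.7]
opening: 0.72
t 35.77 p [442.3  12.   20.6] yaw 1.89 tilt [-0.   -0.01] op 63.5 F [-0.   0.7 -3.7] q [-0.1   0.86 -0.05  2.24  0.69  0.05 -0.79]
tool d [-0.3  1.   0. ] rot [ 0. -0. -0.]
clock: 36.02
tool_pos: [0.4424, 0.012, 0.0199]
eef_rot: [0.707, 0.012, -0.012, -0.707]
contact_force: [0.7, 0.7, -3.2]
opening: 0.723
t 36.02 p [442.4  12.   19.9] yaw 1.9 tilt [ 0.01 -0.  ] op 63.7 F [ 0.7  0.7 -3.2] q [-0.1   0.86 -0.04  2.24  0.71  0.05 -0.8 ]
[-0.104   0.8597 -0.0444  2.2427  0.7052  0.052  -0.8044]
```

```bash
python3 -m inch '[[0,0.4,0,0,0,0],[0,0.3,0,0,0,0],[0,0,0,0,0,0]]';python3 t.py;python3 -m inch '[[0,0.3,0,0,0,0],[0,0,0,0,0,0]]';python3 t.py;python3 -c "
from plant import r;print(r.get_state()['q'].round(4))"
```

```text
clock: 36.27
tool_pos: [0.4425, 0.012, 0.0195]
eef_rot: [0.707, 0.012, -0.012, -0.707]
contact_force: [-0.5, 0.4, -0.5]
opening: 0.721
t 36.27 p [442.5  12.   19.5] yaw 1.89 tilt [ 0.03 -0.01] op 63.5 F [-0.5  0.4 -0.5] q [-0.1   0.86 -0.04  2.24  0.72  0.05 -0.82]
clock: 36.43
tool_pos: [0.4424, 0.012, 0.0194]
eef_rot: [0.707, 0.012, -0.011, -0.707]
contact_force: [-1.0, 0.3, 5.1]
opening: 0.72
t 36.43 p [442.4  12.   19.4] yaw 1.9 tilt [ 0.04 -0.01] op 63.4 F [-1.   0.3  5.1] q [-0.1   0.86 -0.04  2.24  0.72  0.05 -0.82]
[-0.1048  0.8608 -0.0432  2.2433  0.7245  0.0498 -0.8237]
```

Down. I'll release, rise, and move away from the trays for a final look.

```bash
python3 -m inch '[[0,0,0,0,0,0],[0,0,0,0,0,0],[0,0,0,0,0,0],[0,0,0,0,0,0],[0,-1,0,0,0,0],[0,-4,0,0,0,0],[0,-10,0,0,0,0],[0,-18,0,0,0,0],[0,-25,0,0,0,0],[0,-30,0,0,0,0],[0,-30,0,0,0,0],[0,-25,0,0,0,0]]' 78
python3 -m inch '[[5,-20,5,0,0,0],[8,-20,15,0,0,0],[10,-10,22,0,0,0],[10,0,25,0,0,0],[10,0,25,0,0,0],[5,0,15,0,0,0],[0,0,5,0,0,0],[0,0,0,0,0,0],[0,0,0,0,0,0],[0,0,0,0,0,0]]'; python3 t.py
python3 look.py t12 140 480 180 340 2
cat > fin.py <<'E'
from h import *
d=dict(np.load("lt.npz"))
def P(n,a):print(n,a[0].round(1),"yaw",round(float(a[1]),2),a[2].round(1),"res",round(float(a[3]),2),a[4])
A=["+x","-x","+y","-y"]
P("r",rectlines(d,.052,(429.5,-324),.02,58,150,A,(1,.0,.0),6));P("tr",rectlines(d,.011,(429.5,-324),.02,124,236,A,(.3,1,1),6))
P("n",rectlines(d,.054,(442,12),.03,64,190,A,(1,1,1),6));P("tn",rectlines(d,.011,(442,12),.03,124,236,A,(1,.5,-.5),6))
P("y",rectlines(d,.050,(449,292),.058,52,112,A,(0,1,0),6));P("ty",rectlines(d,.011,(449,292),.058,124,236,A,(1,1,1),4))
E
python3 fin.py
python3 - <<'E'
from plant import r
import cv2,numpy as np
d=r.snapshot("side");cv2.imwrite("pics/s12.png",d["img"][:,:,::-1]);np.savez("ls.npz",**d)
t=np.load("lt.npz")["img"];cv2.imwrite("pics/t12b.png",cv2.resize(t[260:330,235:455,::-1],None,fx=3.6,fy=3.6,interpolation=3))
E
```

```text
clock: 37.43
tool_pos: [0.4421, 0.0118, 0.1641]
eef_rot: [0.707, 0.012, -0.011, -0.707]
contact_force: [0.9, -0.8, -0.5]
opening: 0.888
clock: 38.27
tool_pos: [0.486, 0.1235, 0.2117]
eef_rot: [0.708, 0.011, -0.011, -0.706]
contact_force: [0.4, -1.0, -0.1]
opening: 0.888
t 38.27 p [486.  123.5 211.7] yaw 1.79 tilt [-0.06 -0.11] op 78.3 F [ 0.4 -1.  -0.1] q [-0.01  0.57 -0.52  1.92  0.41  0.75 -0.74]
pot ((662.5546264648438, 173.93646240234375), (44.503780364990234, 46.41672897338867), 78.87271118164062)
r [ 428.3 -322.7] yaw 0.5 [-0.8 -1.3] res 0.37 99
tr [ 429.7 -323.5] yaw 1.22 [0.2 0.1] res 0.27 100
n [441.9  15.1] yaw 1.4 [-1.4 -0. ] res 0.32 66
tn [441.7  12.3] yaw 2.06 [ 0.2 -0. ] res 0.39 67
y [447.8 293.1] yaw 3.43 [-1.1 -2.1] res 0.46 83
ty [448.4 290.5] yaw 2.43 [ 0.5 -0.3] res 0.6 61
```

View pics/t12.png

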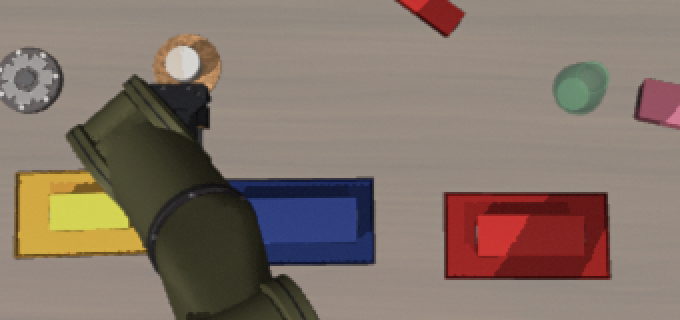

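View pics/s12.png

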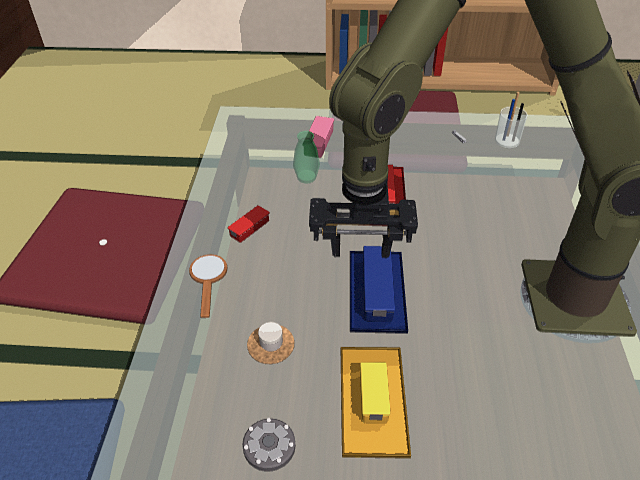

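View pics/t12b.png

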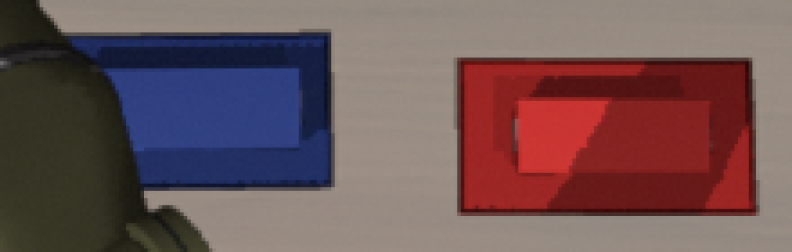

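Red is centred to about 1 mm, but the arm hides part of navy. I'll move it aside for a full view.

```bash
python3 -m inch '[[8,0,-15,0,0,0],[14,0,-28,0,0,0],[17,0,-34,0,0,0],[17,0,-35,0,0,0],[17,0,-35,0,0,0],[17,0,-35,0,0,0],[14,0,-33,0,0,0],[10,0,-28,0,0,0],[5,0,-15,0,0,0],[0,0,0,0,0,0],[0,0,0,0,0,0]]'; python3 t.py
python3 look.py t13 140 340 180 330 4; python3 fin.py
```

```text
clock: 39.28
tool_pos: [0.6133, -0.1295, 0.2115]
eef_rot: [-0.707, -0.01, 0.011, 0.707]
contact_force: [-0.2, 0.1, 0.4]
opening: 0.881
t 39.28 p [ 613.3 -129.5  211.5] yaw 1.73 tilt [-0.06  0.02] op 77.6 F [-0.2  0.1  0.4] q [ 0.42  0.74 -0.54  1.55  0.43  0.97 -0.21]
pot ((662.5086059570312, 174.13922119140625), (45.01078414916992, 46.90116882324219), 98.66522216796875)
r [ 428.2 -321.4] yaw 0.63 [-1.3  0. ] res 0.27 52
tr [ 429.6 -323. ] yaw 1.31 [0.3 0.5] res 0.35 48
n [441.7  13.5] yaw 1.87 [-1.3 -1.3] res 0.62 100
tn [441.9  11.6] yaw 2.05 [ 0.1 -0.5] res 0.36 100
y [448.1 292.5] yaw 3.58 [-1.  -1.4] res 0.4 100
ty [449.2 290.5] yaw 2.71 [ 0.6 -0.3] res 0.61 100
```

View pics/t13.png

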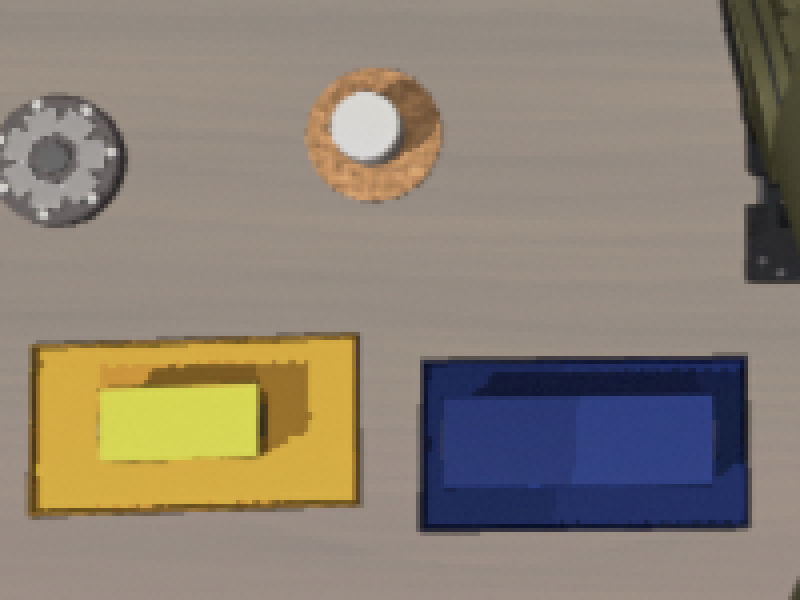

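The navy box is within about 2 mm of its tray's middle and parallel to it. Yellow, red and the pot are within about 1–2 mm of theirs. The vase and pill organizer have not moved, and the gripper is open and free, so I'll hand in.

```bash
python3 -c "
from plant import r;print(r.finish_job())"
```

```text
the job is handed in; nothing more can be done
None
```

The stack is apart and the table is laid: the white pot is on the coaster, and the yellow, red and navy boxes are each in the tray of their own colour. I moved them in that order. Each was lifted level, lowered until it touched lightly (about 5–7 N), and let go. I handed the job in at about 39 s, with no verdict reported.

**Placement:** the last top-camera checks put each item about 1–2 mm from centre.

| Item | Offset from centre | Angle off the tray |
|---|---|---|
| Pot | about 1.5 mm | – |
| Yellow box | about 1 mm | under 1° |
| Red box | about 1.5 mm | about 0.7° |
| Navy box | about 2 mm along its length | about 0.2° |

- **Less certain figures:** shadows upset the automatic edge fit for the yellow tray's length. I checked that direction by eye with a parallax correction instead, and it agreed to under 1 mm. The red box figures come from the view before last, because the arm partly hid it in the last one.
- **Left alone:** the pictures show the vase, pill organizer and the look-alike boxes where they were.
- **Closest call:** joint 6 came down to 0.050 rad while lowering the navy box, near its lower limit of 0.04 rad. It did not pass it in any reading.

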